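Load and lock the food processor, store the potatoes

TASK

Get the vegetables ready for the next meal: put every carrot into the food processor's bowl and fit the processor's lid, pushing it down and turning it clockwise until it locks. Put every potato into the storage tub and snap the tub's lid fully down. Leave the other things on the counter where they are.

Things in the scene. Friction and masses are not known exactly. Their poses are not given: they have to be found in the camera images.
- processor: Food processor, fixed to the counter: white motor base 150 x 150 x 66 mm (x, y, z), clear round bowl on top, inner diameter 120 mm, inner floor 76 mm and rim 150 mm above the origin. Origin on the bowl's axis at counter height; z up. The lid goes on with its two tabs along this x axis (lid x parallel to this x, either way round).
- seal_top (a point): Centre of the top of the black rubber ring over the bowl's rim (outer diameter 132 mm, 166 mm above the counter). It stands on springs and gives way straight down by up to 11 mm: 4.5 N starts it, 11 N takes it all the way. A lid just laid on it has its origin 152 mm above the counter and is not locked.
- keeper (a point): Top (175 mm up) of one of two like grey keepers half a turn apart outside the rim, 71 to 89 mm from the axis. Clockwise from above, from the processor's x axis, they run from 20 to 96 deg and 200 to 276 deg; open between. Each: 42 deg of low lip (underside 165.5 mm up), then a pocket 26 deg long (underside 169 mm), then a solid end stop.
- locked_at (a point): Where the processor lid's origin is when locked, on the bowl's axis 147 mm up. To lock: tabs along the processor's x axis, push the lid down 9 to 11 mm from resting, keep it down and turn CLOCKWISE seen from above by 78 deg (1.36 rad) to the stop, under the lips; let go and the ring lifts it about 5 mm into the pockets, where it cannot turn back.
- processor_lid: Processor lid, loose, right way up, 0.2 kg. Origin at the centre of its underside, z up. Clear plug, diameter 110 mm (tapering to 92 below), z 0 to 14 mm, goes into the bowl; white disc, diameter 128 mm, z 14 to 22; two tabs 24 mm wide at that height reach 80 mm out along +x and -x; on top an upright grip bar 64 mm long along x, 16 mm thick, z 22 to 58.
- tub: White stoneware storage tub, open at the top, loose, 0.6 kg: outside 164 x 124 mm (x, y), 70 mm high, walls and floor 4 mm. Origin at the centre of its underside, z up. A rounded bead stands out 4 mm along each long side, 64 mm up.
- tub_lid: Grey tub lid, loose, right way up, 0.16 kg: plate 182 x 152 mm (x, y), sprung clip under each long edge. Origin at the centre of its lower plane, z up; plate z 18 to 24 mm, plug 144 x 106 mm down to z 10; upright grip bar 64 mm along x, 16 mm thick, z 24 to 60. Fits with x parallel to the tub's x, either way round.
- tub_lid_home (a point): On the tub: where the tub lid's origin is when snapped on, 52 mm above the tub's origin; its plate then lies on the rim. Merely laid on, the clips rest on the tub's beads with the lid origin about 64 mm up; a push of about 6 to 15 N on the middle snaps the clips past the beads.
- board: Wooden chopping board, fixed, 160 x 250 x 14 mm (x, y, z); the carrots lie on it at the start. Origin at the centre of its underside.
- carrot0: Trimmed carrot, 86 mm long, 32 mm thick, 70 g, lying down. Origin at its centre, its x axis along its length. May be absent.
- carrot1: Trimmed carrot, 86 mm long, 32 mm thick, 70 g, lying down. Origin at its centre, its x axis along its length. May be absent.
- carrot2: Trimmed carrot, 86 mm long, 32 mm thick, 70 g, lying down. Origin at its centre, its x axis along its length. May be absent.
- potato0: Peeled potato, 68 mm long, 49 mm thick, 130 g, lying on the counter. Origin at its centre, its x axis along its length. May be absent.
- potato1: Peeled potato, 68 mm long, 49 mm thick, 130 g, lying on the counter. Origin at its centre, its x axis along its length. May be absent.
- ramekin: Small blue bowl, 60 mm wide, 35 mm high. Loose bystander, to be left where it is. Origin at the centre of its underside.
- pepper_mill: Dark wooden pepper mill, 54 mm wide, 160 mm high. Loose bystander, to be left where it is. Origin at the centre of its underside.
- spice_jar: Spice jar, 44 mm wide, 90 mm high. Loose bystander, to be left where it is. Origin at the centre of its underside.
- mug: White mug, 80 mm wide, 95 mm high. Loose bystander, to be left where it is. Origin at the centre of its underside.
- snack_jar: Snack jar with steel cap, 90 mm wide, 120 mm high. Loose bystander, to be left where it is. Origin at the centre of its underside.
- wood_spoon: Wooden spoon, 160 mm long, lying down. Loose bystander, to be left where it is. Origin at the middle of its length, at counter height.

How it is judged:
By the outcome, as a careful person would: the job done as asked, in the order asked, and still so for the second after the job is handed in, with the robot touching nothing.
Of carrot0, carrot1, carrot2 only 2 to 3 are there at a start; the rules pass over those that are not, and their reading is None.
Of potato0, potato1 only 1 to 2 are there at a start; the rules pass over those that are not, and their reading is None.
At some moment in a run one of carrot0, carrot1, carrot2, potato0, potato1 may be knocked a few centimetres aside while the robot is not near it.
Once in a run the grip may slacken for a moment while it holds something.
It also fails if it takes over 210 s, if anything falls off the work surface, if the arm or the gripper's body presses on something with over 40 N, if the wrist force passes 120 N, or if a joint passes its speed limit or range.

ROBOT

A 7-joint arm with a two-finger parallel gripper is mounted at the origin on the work surface. World frame = base frame: x ahead of the robot, y to its left, z up, the work surface at z = 0. Lengths are in m, angles in degrees, forces in N, time in s.
With the tool pointing down it reaches from about 0.375 to 0.925 m from the base axis. Payload 3.1 kg.
Tool frame: the origin (TCP) lies midway between the tips of the shut fingers; the grasp point (between the pads) lies 19 mm behind it (robot.grip_point_offset is the distance from the TCP to the grasp point, in m); z points along the fingers, y is the line along which they close (so a half turn about z gives the same grasp; the last joint's range is limited). The gripper opens to 85 mm and grips with 20 to 120 N. Pads are 22 mm wide; open, the fingers measure 114 mm over their backs; the gripper's body (76 mm by 85 mm) begins 54 mm behind the grasp point. The pads swing forward as they close: fully open they stand 13 mm farther back than shut.
Start: joints at [66.761, 21.939, 2.515, 91.553, -1.026, 66.532, -2.859], TCP at [0.197, -0.619, 0.231] pointing down, gripper open.
Joint ranges: [-149.38, 149.38], [-23.57, 123.04], [-84.95, 90], [0, 143.3], [-89.99, 269.99], [3.08, 112.72], [-163.45, 163.45]. Speed limits (degrees/s): [159.86, 159.86, 180, 180, 180, 180, 180].

INTERFACE

Orientations are given as [roll, pitch, yaw] about the fixed x, y, z axes, in that order (R = Rz(yaw) Ry(pitch) Rx(roll)).
In Python, from bench import robot gives the robot as it stands. The module is installed in compiled form; this text tells all that it offers.
- The arm moves only by the shell command python3 -m creep 'ROWS'. ROWS is a JSON object of lists of equal length, an entry for each row: "jaw": the closure, from -1 (fully open) to 1 (shut), so that 0 is half open; "translation": the shift along the tool's x, y, z as a fraction of full scale, a list of three; "delta_rot": the turn, a rotation vector about the tool's x, y, z as a fraction of full scale, a list of three. In form: {"jaw": [jaw, ...], "translation": [[dx, dy, dz], ...], "delta_rot": [[rx, ry, rz], ...]}. A call has 1 to 20 rows; each row shifts and turns the commanded pose from where the row before left it, along the tool's axes as they then stand; what a row does not reach is not made up. Full scale, the value 1, is 20 cm for a shift and 30 degrees for a turn. A row lasts 1/12 s, in which the tool goes at most 41.7 mm and 7.16 degrees, less where a joint would pass 70% of its speed; a pose out of reach is approached as far as the arm can. A call with a number of a shift or a turn outside -1 to 1 is refused whole. A call with a gripper value outside its range is refused whole. The fingers move at their own pace and stop on an object; the grip force is fixed at half the most. Time passes only in rows, so rows that do not move let the fingers close. It gives the time, the measured TCP pose, the force, the opening and the grip force at its end, in the units of the state.
- robot.get_state(): the state, without advancing time (a new reading comes with each control period).
- robot.grab_frame(name): name is "scene" or "top" or "wrist"; returns a dict with "frame" (384x512x3 uint8, red, green, blue), "fx", "fy", "cx", "cy" (pixels), "distortion" ([k1, k2, p1, p2, k3] as OpenCV has them; the pictures are not rectified), "world_from_camera" (4x4, takes a point from camera to world coordinates). Camera axes: x right, y down, z forward; pixel columns grow to the right and rows downward; lengths in m; the calibration is good to about 2 mm. A picture is of the moment at which its call begins. There is no depth.
- robot.job_done(): hands the job in; it is judged then, once.
The state is a dict: "clock": time; "joint_pos": joint angles; "joint_vel": joint speeds; "joint_torque": joint torques, N m; "ee_pos": TCP position; "tool_rot": TCP orientation; "force": force on the tool from outside, world axes, zero at the start; "moment": the same for the moment, N m; "finger_gap": finger opening in m; "finger_force": force on a finger pad.
Only numpy, scipy, OpenCV 4.12 (cv2) and the standard library are available. Lean on these libraries where they do the work, as an engineer would, in place of code of your own. Each camera call takes 0.05 s, during which the arm holds its last target. There are 200 camera calls.

## Working session

There is one attempt and no reset: what is moved stays moved. The work goes in short steps, Python scripts to look and compute and a shell command to move; the robot and the scene stay as the last step left them, time stands still between calls to the robot, and variables do not carry over. Pictures are saved under pics/ and viewed, at most 14 in all, crops included, and the job is handed in when it is done.

```bash
mkdir -p pics
cat > h.py <<'E'
import numpy as np, cv2, pickle
from bench import robot
from scipy.spatial.transform import Rotation as R
def grab(n,save=None):
    f=robot.grab_frame(n)
    if save:
        cv2.imwrite('pics/%s.png'%save,f['frame'][:,:,::-1]); pickle.dump(f,open('pics/%s.pkl'%save,'wb'))
    return f
def load(s): return pickle.load(open('pics/%s.pkl'%s,'rb'))
def ray(f,uv):
    K=np.array([[f['fx'],0,f['cx']],[0,f['fy'],f['cy']],[0,0,1]])
    p=cv2.undistortPoints(np.array(uv,float).reshape(-1,1,2),K,np.array(f['distortion'],float)).reshape(-1,2)
    T=np.array(f['world_from_camera']); d=np.c_[p,np.ones(len(p))]@T[:3,:3].T
    return T[:3,3],d
def plane(f,uv,z):
    o,d=ray(f,uv); return o+d*((z-o[2])/d[:,2])[:,None]
def tri(f1,u1,f2,u2):
    o1,d1=ray(f1,[u1]);o2,d2=ray(f2,[u2]);d1=d1[0];d2=d2[0]
    s=np.linalg.lstsq(np.c_[d1,-d2],o2-o1,rcond=None)[0]
    a=o1+s[0]*d1;b=o2+s[1]*d2
    return (a+b)/2,np.linalg.norm(a-b)
def proj(f,P):
    K=np.array([[f['fx'],0,f['cx']],[0,f['fy'],f['cy']],[0,0,1]]);T=np.linalg.inv(f['world_from_camera'])
    return cv2.projectPoints(np.array(P,float).reshape(-1,1,3),cv2.Rodrigues(T[:3,:3])[0],T[:3,3],K,np.array(f['distortion'],float))[0].reshape(-1,2)
def tool():
    s=robot.get_state(); return np.array(s['ee_pos']),R.from_euler('xyz',s['tool_rot'],degrees=True),s
def go(pos,yaw=None):
    """print shift (fractions, tool axes) to world TCP pos, and the turn about tool z to a world direction 'yaw' of tool y (mod 180)"""
    p,r,s=tool(); d=r.inv().apply(np.array(pos)-p)/0.2
    print('shift total (units of .2m) now axes',d.round(3),'tcp',p.round(4),'rot',np.round(s['tool_rot'],1),'j7',round(s['joint_pos'][6],1))
    if yaw is not None:
        y=r.apply([0,1,0]); a=np.degrees(np.arctan2(y[1],y[0])); e=(yaw-a+90)%180-90
        print('world yaw change',round(e,1),'-> tool z turn units',round(-e/30,3))
E
python3 - <<'E'
from h import *
a=grab('scene','s0');b=grab('top','t0')
im=np.vstack([a['frame'],b['frame']])[:,:,::-1]
for f in(a,b): print(np.round(f['world_from_camera'],3).tolist(),f['fx'],f['distortion'])
s=robot.get_state();print(s['tool_rot'],s['clock'],s['force'],s['finger_gap'])
E
```

```text
[[0.118, 0.838, -0.533, 1.116], [0.993, -0.092, 0.076, -0.108], [0.014, -0.538, -0.843, 1.026], [0.0, 0.0, 0.0, 1.0]] 447.2721909165055 [-0.1191891  0.         0.         0.         0.       ]
[[0.007, -0.997, 0.073, 0.46], [-1.0, -0.006, 0.01, -0.044], [-0.01, -0.073, -0.997, 1.519], [0.0, 0.0, 0.0, 1.0]] 442.90243002466184 [-0.11054259  0.          0.          0.          0.        ]
[-1.79863836e+02  7.80236842e-03  1.76439460e+01] 0.1 [0.00858489 0.14340143 0.27451455] 0.08553592277457381
```

View pics/s0.png

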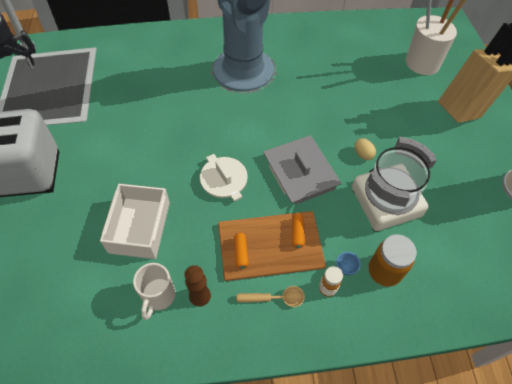

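View pics/t0.png

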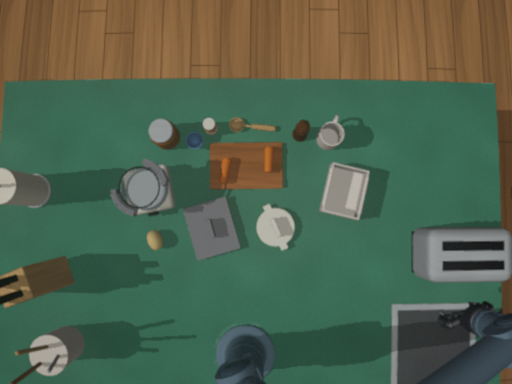

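The scene view shows the tub at (137,222), the processor lid at (223,177), the tub lid at (301,168), two carrots at (241,250) and (298,231), one potato at (365,149) and the processor at (395,185). The top view shows the same things at (345,190), (276,228), (212,228), (268,160), (225,170), (154,240) and (145,188).

Run:
```python
from h import *
a=load('s0');b=load('t0')
def blobs(f,lo,hi,box,mn=40):
    h=cv2.cvtColor(f['frame'],cv2.COLOR_RGB2HSV); m=cv2.inRange(h,np.array(lo),np.array(hi))
    k=np.zeros_like(m); x0,y0,x1,y1=box; k[y0:y1,x0:x1]=m[y0:y1,x0:x1]
    out=[]
    for c in cv2.findContours(k,cv2.RETR_EXTERNAL,cv2.CHAIN_APPROX_NONE)[0]:
        if cv2.contourArea(c)>mn:
            M=cv2.moments(c); out.append(((M['m10']/M['m00'],M['m01']/M['m00']),cv2.minAreaRect(c),c))
    return sorted(out,key=lambda o:o[0][0])
for n,f,bx in(('s',a,(222,210,325,280)),('t',b,(205,140,286,192))):
    h=cv2.cvtColor(f['frame'],cv2.COLOR_RGB2HSV)
    for p in ([(241,250),(298,231),(365,149),(260,260),(223,177)] if n=='s' else [(268,160),(225,170),(154,240),(245,180),(270,222)]): print(n,p,h[p[1],p[0]])
    for o in blobs(f,(5,215,150),(18,255,255),bx): print('carrot',n,np.round(o[0],1),np.round(o[1][1],1),round(o[1][2],1),plane(f,[o[0]],.03).round(3))
for n,f,bx in(('s',a,(345,130,385,165)),('t',b,(140,225,170,255))):
    for o in blobs(f,(12,70,90),(35,220,255),bx): print('potato',n,np.round(o[0],1),np.round(o[1][1],1),plane(f,[o[0]],.025).round(3))
for nm,f,u,z in(('proc',b,(143,188),.166),('proc',a,(402,170),.166),('tub',b,(345,191),.07),('tub',a,(137,222),.05),('plid',b,(276,227),.02),('plid',a,(223,178),.02),('tlid',b,(212,229),.024),('tlid',a,(301,169),.024)):
    print(nm,plane(f,[u],z).round(3))
s=cv2.resize(b['frame'][105:265,115:375,::-1],None,fx=3,fy=3,interpolation=cv2.INTER_CUBIC)
cv2.imwrite('pics/crop0.png',s)
s=cv2.resize(a['frame'][125:285,90:440,::-1],None,fx=2.28,fy=2.28,interpolation=cv2.INTER_CUBIC)
cv2.imwrite('pics/crop1.png',s)
```

```text
s (241, 250) [ 16 222 217]
s (298, 231) [ 16 225 212]
s (365, 149) [ 21 108 175]
s (260, 260) [ 14 165 168]
s (223, 177) [ 24  32 120]
carrot s [241.  249.6] [32.7 11.2] 82.9 [[ 0.66  -0.075  0.03 ]]
carrot s [298.4 230.6] [30. 11.] 90.0 [[0.624 0.073 0.03 ]]
t (268, 160) [ 13 188 174]
t (225, 170) [ 13 187 162]
t (154, 240) [ 21  96 159]
t (245, 180) [ 13 153 133]
t (270, 222) [ 25  19 175]
potato s [364.9 148.8] [23.3 17. ] [[0.387 0.307 0.025]]
potato t [153.9 239.9] [18.9 13.2] [[0.385 0.314 0.025]]
proc [[0.552 0.318 0.166]]
proc [[0.561 0.323 0.166]]
tub [[ 0.552 -0.323  0.07 ]]
tub [[ 0.567 -0.324  0.05 ]]
plid [[ 0.433 -0.099  0.02 ]]
plid [[ 0.439 -0.101  0.02 ]]
tlid [[0.424 0.117 0.024]]
tlid [[0.436 0.113 0.024]]
```

View pics/crop0.png

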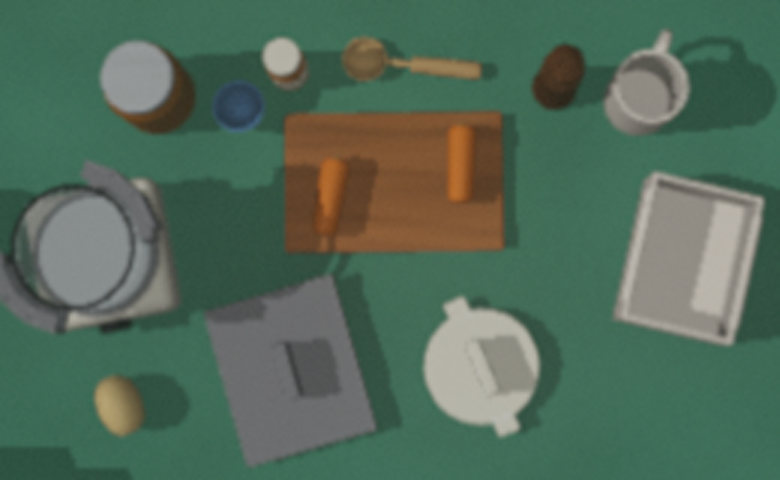

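View pics/crop1.png

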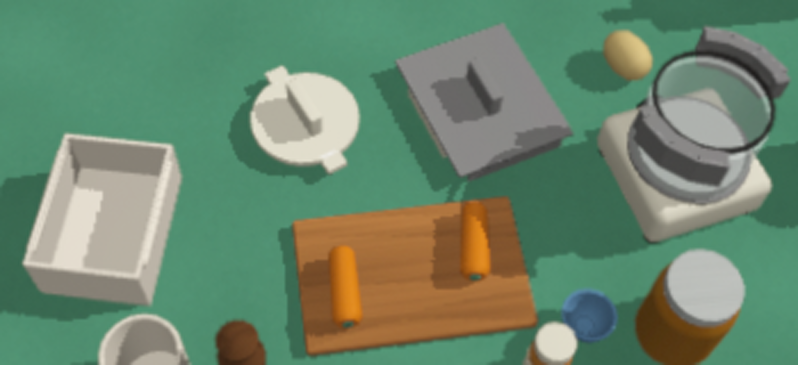

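The crops show the processor's x axis at about 13 deg. The processor lid is at 23 deg, the tub at -13 deg and the tub lid at 16 deg. The two carrots lie at about 0 and -9 deg. Next I move above the board.

```bash
python3 -m creep '{"jaw":[-1,-1,-1,-1,-1,-1,-1,-1,-1,-1,-1,-1,-1,-1,-1,-1,-1,-1,-1,-1],"translation":[[0,0,-0.16],[0,0,-0.16],[0,0,-0.16],[0,0,-0.16],[0.1,-0.155,0],[0.1,-0.155,0],[0.1,-0.155,0],[0.1,-0.155,0],[0.1,-0.155,0],[0.1,-0.155,0],[0.1,-0.155,0],[0.1,-0.155,0],[0.1,-0.155,0],[0.1,-0.155,0],[0.1,-0.155,0],[0.1,-0.155,0],[0.1,-0.155,0],[0.1,-0.155,0],[0.1,-0.155,0],[0.1,-0.155,0]],"delta_rot":[[0,0,0.147],[0,0,0.147],[0,0,0.147],[0,0,0.147],[0,0,0],[0,0,0],[0,0,0],[0,0,0],[0,0,0],[0,0,0],[0,0,0],[0,0,0],[0,0,0],[0,0,0],[0,0,0],[0,0,0],[0,0,0],[0,0,0],[0,0,0],[0,0,0]]}'
python3 -m creep '{"jaw":[-1,-1,-1,-1,-1,-1],"translation":[[0,-0.155,0],[0,-0.155,0],[0,-0.155,0],[0,-0.1,0],[0,0,0],[0,0,0]],"delta_rot":[[0,0,0],[0,0,0],[0,0,0],[0,0,0],[0,0,0],[0,0,0]]}'
python3 - <<'E'
from h import *
f=grab('wrist','w1');print(np.round(f['world_from_camera'],3).tolist(),f['fx'])
go((.6,0,.36),90)
E
```

```text
clock: 1.77
ee_pos: [0.5172, -0.1218, 0.3588]
tool_rot: [180.0, 0.0, -0.0]
force: [0.4, 0.6, 0.1]
finger_gap: 0.0854
finger_force: 0.0
clock: 2.27
ee_pos: [0.5166, -0.0091, 0.3589]
tool_rot: [180.0, 0.0, 0.2]
force: [-0.6, -0.8, 0.4]
finger_gap: 0.0855
finger_force: 0.0
[[0.003, -0.95, -0.312, 0.597], [-1.0, -0.002, -0.001, -0.009], [-0.0, 0.312, -0.95, 0.5], [0.0, 0.0, 0.0, 1.0]] 270.01044092807405
shift total (units of .2m) now axes [ 0.417 -0.056 -0.006] tcp [ 0.5167 -0.0111  0.3589] rot [179.9   0.    0. ] j7 -94.8
world yaw change -0.0 -> tool z turn units 0.0
```

View pics/w1.png

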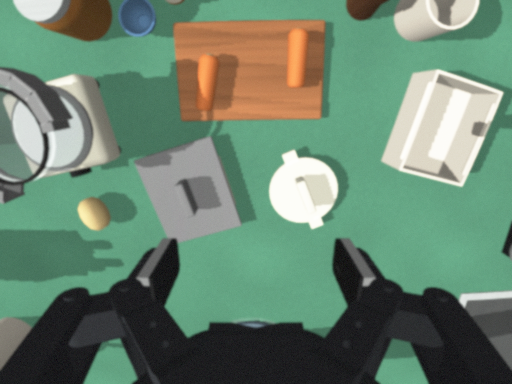

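The wrist view shows carrots at (297,58) and (206,82), the tub lid bar at (184,198), the processor lid at (304,190), the potato at (94,213) and the tub at (443,127).

```bash
cat >> h.py <<'E'
def carrots(f,box,s=170):
    h=cv2.cvtColor(f['frame'],cv2.COLOR_RGB2HSV); m=cv2.inRange(h,np.array((5,s,110)),np.array((19,255,255)))
    k=np.zeros_like(m); x0,y0,x1,y1=box; k[y0:y1,x0:x1]=m[y0:y1,x0:x1]
    k=cv2.morphologyEx(k,cv2.MORPH_OPEN,np.ones((3,3),np.uint8))
    out=[]
    for c in cv2.findContours(k,cv2.RETR_EXTERNAL,cv2.CHAIN_APPROX_NONE)[0]:
        if cv2.contourArea(c)>60: out.append(c.reshape(-1,2).astype(float))
    return sorted(out,key=lambda c:c[:,0].mean())
def cen(c):
    M=cv2.moments(c.astype(np.float32).reshape(-1,1,2)); return (M['m10']/M['m00'],M['m01']/M['m00'])
def planefit(f,c,z):
    P=plane(f,c,z)[:,:2]; (cx,cy),(w,h),a=cv2.minAreaRect((P*1000).astype(np.float32))
    if w<h: a+=90; w,h=h,w
    return round(cx),round(cy),round(w),round(h),round((a+90)%180-90,1)
E
python3 - <<'E'
from h import *
w=load('w1');a=load('s0');b=load('t0')
print(cv2.cvtColor(w['frame'],cv2.COLOR_RGB2HSV)[[58,82,105],[297,206,260]])
C={n:carrots(f,bx,s) for n,f,bx,s in(('w',w,(178,22,322,116),195),('t',b,(205,140,286,192),175),('s',a,(222,210,325,280),205))}
for n,f in(('w',w),('t',b),('s',a)):
    for c in C[n]: print(n,np.round(cen(c),1),planefit(f,c,.03))
W=[cen(c) for c in C['w']];T=[cen(c) for c in C['t']];S=[cen(c) for c in C['s']][::-1]
for i in range(2):
    print('tri wt',tri(w,W[i],b,T[i]),'ws',tri(w,W[i],a,S[i]))
E
```

```text
[[ 14 157 251]
 [ 12 169 242]
 [ 12 142 209]]
t [224.3 168.9] (625, 76, 80, 28, -3.0)
t [267.8 158.7] (662, -70, 82, 27, 0.3)
s [240.7 249.9] (658, -75, 88, 30, -0.7)
s [297.8 230.2] (620, 73, 88, 30, -9.2)Traceback (most recent call last):
  File "<stdin>", line 9, in <module>
IndexError: list index out of range
```

Run:
```python
from h import *
w=load('w1');a=load('s0');b=load('t0')
C={n:carrots(f,bx,s) for n,f,bx,s in(('w',w,(178,22,322,116),152),('t',b,(205,140,286,192),175),('s',a,(222,210,325,280),205))}
for c in C['w']: print(np.round(cen(c),1),planefit(w,c,.03))
W=[cen(c) for c in C['w']];S=[cen(c) for c in C['s']][::-1]
if len(W)==2:
    for i in range(2): print('tri ws',tri(w,W[i],a,S[i]))
go((.66,-.075,.15),90)
```

```text
[206.2  81.5] (623, 74, 89, 35, -10.4)
[296.6  57.1] (662, -75, 89, 35, -0.0)
tri ws (array([0.6253487 , 0.07139803, 0.03482339]), np.float64(0.0005352035365677773))
tri ws (array([ 0.66246111, -0.07466459,  0.03385293]), np.float64(0.001589401956126728))
shift total (units of .2m) now axes [0.717 0.318 1.044] tcp [ 0.5167 -0.0111  0.3589] rot [179.9   0.    0. ] j7 -94.8
world yaw change -0.0 -> tool z turn units 0.0
```

```bash
python3 -m creep '{"jaw":[-1,-1,-1,-1,-1,-1,-1,-1,-1,-1],"translation":[[0.09,0.04,0.15],[0.09,0.04,0.15],[0.09,0.04,0.15],[0.09,0.04,0.15],[0.09,0.04,0.15],[0.09,0.04,0.15],[0.09,0.04,0.15],[0.09,0.04,0.15],[0,0,0],[0,0,0]],"delta_rot":[[0,0,0],[0,0,0],[0,0,0],[0,0,0],[0,0,0],[0,0,0],[0,0,0],[0,0,0],[0,0,0],[0,0,0]]}'
python3 - <<'E'
from h import *
f=grab('wrist')
for c in carrots(f,(120,0,400,250),152): print(np.round(cen(c)),planefit(f,c,.03))
go((.661,-.075,.016),90)
E
```

```text
clock: 3.15
ee_pos: [0.6583, -0.0783, 0.1147]
tool_rot: [180.0, 0.5, -0.3]
force: [-0.7, 1.1, 0.6]
finger_gap: 0.0855
finger_force: 0.0
[250. 188.] (659, -74, 92, 33, -0.4)
shift total (units of .2m) now axes [ 0.007 -0.009  0.51 ] tcp [ 0.66   -0.0768  0.1179] rot [180.    0.2  -0.2] j7 -97.1
world yaw change 0.2 -> tool z turn units -0.006
```

```bash
python3 -m creep '{"jaw":[-1,-1,-1,-1,-1,-1,-1,-1,1,1,1,1,1,1,1,1],"translation":[[0,-0.01,0.1],[0,0,0.1],[0,0,0.1],[0,0,0.1],[0,0,0.055],[0,0,0.055],[0,0,0],[0,0,0],[0,0,0],[0,0,0],[0,0,0],[0,0,0],[0,0,0],[0,0,0],[0,0,0],[0,0,0]],"delta_rot":[[0,0,0],[0,0,0],[0,0,0],[0,0,0],[0,0,0],[0,0,0],[0,0,0],[0,0,0],[0,0,0],[0,0,0],[0,0,0],[0,0,0],[0,0,0],[0,0,0],[0,0,0],[0,0,0]]}'
python3 - <<'E'
from h import *
# processor bearing for approach: ring points from w1 & t0
go((.555,.318,.3),103)
E
```

```text
clock: 4.53
ee_pos: [0.6619, -0.0724, 0.0183]
tool_rot: [180.0, -0.1, -0.0]
force: [-0.2, 0.5, 5.0]
finger_gap: 0.0309
finger_force: 60.4
shift total (units of .2m) now axes [-0.532 -1.952 -1.41 ] tcp [ 0.6619 -0.0724  0.0183] rot [ 1.8e+02 -1.0e-01 -0.0e+00] j7 -99.6
world yaw change 13.0 -> tool z turn units -0.433
```

```bash
python3 -m creep '{"jaw":[1,1,1,1,1,1,1,1,1,1,1,1,1,1,1,1,1,1,1,1],"translation":[[0,0,-0.1],[0,0,-0.2],[0,0,-0.2],[0,0,-0.2],[0,0,-0.2],[0,0,-0.2],[0,0,-0.2],[-0.073,-0.177,-0.1],[-0.073,-0.177,0],[-0.073,-0.177,0],[-0.073,-0.177,0],[-0.073,-0.177,0],[-0.073,-0.177,0],[-0.073,-0.177,0],[-0.073,-0.177,0],[-0.073,-0.177,0],[-0.073,-0.177,0],[-0.073,-0.177,0],[0,0,0],[0,0,0]],"delta_rot":[[0,0,0],[0,0,0],[0,0,0],[0,0,0],[0,0,0],[0,0,0],[0,0,0],[0,0,0],[0,0,0],[0,0,0],[0,0,0],[0,0,0],[0,0,0],[0,0,0],[0,0,0],[0,0,0],[0,0,0],[0,0,0],[0,0,0],[0,0,0]]}'
python3 - <<'E'
from h import *
f=grab('wrist','w2'); print(np.round(f['world_from_camera'],3)[:3,3],tool()[0])
cv2.imwrite('pics/w2b.png',cv2.resize(f['frame'][:,:,::-1],(800,600)))
E
```

```text
clock: 6.2
ee_pos: [0.4975, 0.3195, 0.2959]
tool_rot: [-180.0, 0.1, 0.5]
force: [0.6, -1.2, -0.8]
finger_gap: 0.0305
finger_force: 59.9
[0.578 0.32  0.437] [0.49953088 0.31647132 0.29562038]
```

View pics/w2b.png

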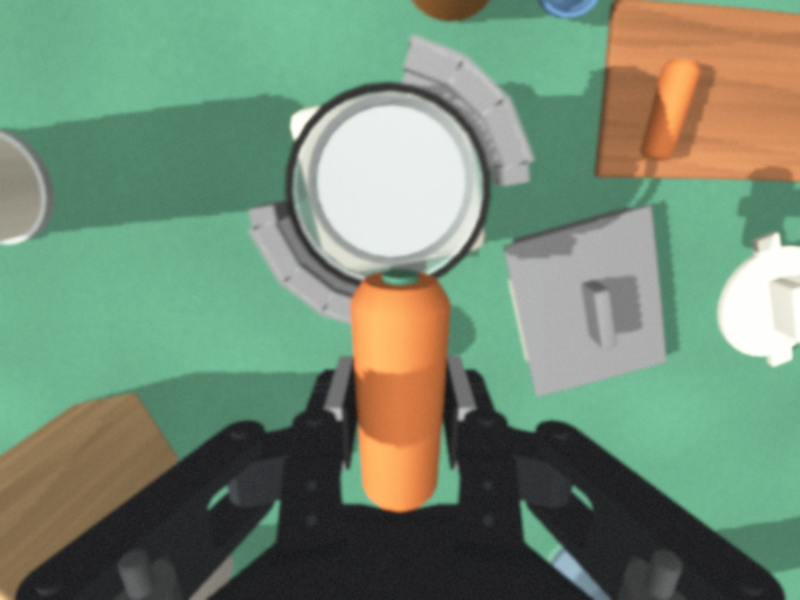

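The ring shows around (388,185), about 204 px across at 1.56x. The grey keepers are at upper right and lower left, and the carrot is held well along the tool's x.

```bash
cat >> h.py <<'E'
def ring(f,c0,zs=(.166,),rad=(.05,.08),thr=70,save=None):
    """dark ring -> circle centre; edge points cast on plane z"""
    g=cv2.cvtColor(f['frame'],cv2.COLOR_RGB2GRAY)
    v,u=np.nonzero(g<thr); uv=np.c_[u,v]; 
    for z in zs:
        P=plane(f,uv,z)[:,:2]; c=np.array(c0,float)
        for _ in range(12):
            r=np.linalg.norm(P-c,axis=1); k=(r>rad[0])&(r<rad[1]); Q=P[k]
            s=np.linalg.lstsq(np.c_[2*Q,np.ones(len(Q))],(Q**2).sum(1),rcond=None)[0]; c=s[:2]; R0=np.sqrt(s[2]+c@c)
            rad=(R0-.007,R0+.007)
        an=np.degrees(np.arctan2(*(Q-c).T[::-1]));
        print('ring z',z,'c',c.round(4),'R',R0.round(4),'n',len(Q),'sectors',len(np.unique(an//20)))
    return c
E
python3 - <<'E'
from h import *
w=load('w2');b=load('t0');a=load('s0')
for f,t in((w,60),(b,70),(a,60)):
    try: c=ring(f,(.555,.32),(.15,.166,.18),thr=t)
    except Exception as e: print(e)
E
```

```text
ring z 0.15 c [0.5535 0.3284] R 0.0661 n 526 sectors 17
ring z 0.166 c [0.5548 0.3279] R 0.0625 n 526 sectors 17
ring z 0.18 c [0.556  0.3275] R 0.0592 n 526 sectors 17
ring z 0.15 c [0.5574 0.3403] R 0.0635 n 178 sectors 12
ring z 0.166 c [0.5563 0.3358] R 0.0628 n 178 sectors 12
ring z 0.18 c [0.5553 0.3319] R 0.0621 n 178 sectors 12
ring z 0.15 c [0.5456 0.3347] R 0.0642 n 146 sectors 14
ring z 0.166 c [0.556  0.3266] R 0.063 n 146 sectors 14
ring z 0.18 c [0.5651 0.3195] R 0.062 n 146 sectors 14
```

```bash
python3 -m creep '{"jaw":[1,1,1,1,1,1,1,1,1,1,1,1,1,1],"translation":[[0.095,0.007,0],[0.095,0.007,0],[0.1,0.006,0],[0,0,0],[0,0,0.1],[0,0,0.1],[0,0,0.1],[0,0,0.1],[0,0,0.1],[0,0,0.1],[0,0,0.1],[0,0,0.1],[0,0,0.1],[0,0,0]],"delta_rot":[[0,0,0],[0,0,0],[0,0,0],[0,0,0],[0,0,0],[0,0,0],[0,0,0],[0,0,0],[0,0,0],[0,0,0],[0,0,0],[0,0,0],[0,0,0],[0,0,0]]}'
python3 - <<'E'
from h import *
go((.557,.3125,.113),90)
E
```

```text
clock: 7.42
ee_pos: [0.5576, 0.312, 0.1143]
tool_rot: [-179.9, 0.2, -0.0]
force: [-3.4, 1.6, 6.2]
finger_gap: 0.0304
finger_force: 65.3
shift total (units of .2m) now axes [-0.003 -0.002  0.007] tcp [0.5576 0.312  0.1143] rot [-179.9    0.2   -0. ] j7 -137.0
world yaw change 0.0 -> tool z turn units -0.001
```

```bash
python3 -m creep '{"jaw":[1,1,-0.05,-0.05,-0.05,-0.05,-0.05,-0.05,-0.05,-0.05,-0.05,-0.05,-0.05,-0.05,-0.05,-0.05,-1,-1,-1],"translation":[[0,0,0],[0,0,0],[0,0,0],[0,0,0],[0,0,0],[0,0,0],[0,0,0],[0,0,-0.1],[0,0,-0.15],[0,0,-0.2],[0,0,-0.2],[0,0,-0.2],[-0.1,0,-0.1],[-0.1,0,0],[-0.1,0,0],[0,0,0],[0,0,0],[0,0,0],[0,0,0]],"delta_rot":[[0,0,0],[0,0,0],[0,0,0],[0,0,0],[0,0,0],[0,0,0],[0,0,0],[0,0,0],[0,0,0],[0,0,0],[0,0,0],[0,0,0],[0,0,0],[0,0,0],[0,0,0],[0,0,0],[0,0,0],[0,0,0],[0,0,0]]}'
python3 - <<'E'
from h import *
f=grab('wrist','w3')
for c in carrots(f,(0,0,512,250),152):
    print(np.round(cen(c)),planefit(f,c,.092),planefit(f,c,.03))
go((.622,.073,.115),80)
E
```

```text
clock: 9.0
ee_pos: [0.5003, 0.3101, 0.306]
tool_rot: [180.0, 0.0, -0.2]
force: [0.3, -0.2, 0.1]
finger_gap: 0.079
finger_force: 0.0
[253. 115.] (559, 313, 84, 27, -1.0) (555, 313, 99, 31, -1.0)
[265.   5.] (686, 300, 24, 15, 89.9) (704, 299, 29, 18, 89.9)
[416.  70.] (617, 109, 77, 33, -10.4) (624, 74, 91, 39, -10.4)
shift total (units of .2m) now axes [0.613 1.185 0.955] tcp [0.5001 0.3104 0.306 ] rot [ 1.8e+02  0.0e+00 -1.0e-01] j7 -133.7
world yaw change -9.9 -> tool z turn units 0.328
```

```bash
python3 -m creep '{"jaw":[-1,-1,-1,-1,-1,-1,-1,-1,-1,-1,-1,-1,-1,-1,-1],"translation":[[0,0,0],[0,0,0],[0,0,0],[0.091,0.117,0.1],[0.091,0.117,0.1],[0.091,0.117,0.1],[0.091,0.117,0.1],[0.091,0.117,0.1],[0.091,0.117,0.1],[0.091,0.117,0.1],[0.091,0.117,0.1],[0.091,0.117,0.1],[0,0,0],[0,0,0],[0,0,0]],"delta_rot":[[0,0,0.11],[0,0,0.11],[0,0,0.11],[0,0,0],[0,0,0],[0,0,0],[0,0,0],[0,0,0],[0,0,0],[0,0,0],[0,0,0],[0,0,0],[0,0,0],[0,0,0],[0,0,0]]}'
python3 - <<'E'
from h import *
f=grab('wrist')
for c in carrots(f,(120,0,400,250),152): print(np.round(cen(c)),planefit(f,c,.03))
go((.623,.074,.016),80)
E
```

```text
clock: 10.3
ee_pos: [0.6242, 0.0762, 0.126]
tool_rot: [-179.9, 0.1, -10.0]
force: [0.7, -0.1, 0.9]
finger_gap: 0.0855
finger_force: 0.0
[156.  47.] (759, 135, 14, 5, 78.5)
[259. 188.] (621, 75, 93, 33, -10.8)
shift total (units of .2m) now axes [-0.003  0.02   0.555] tcp [0.6243 0.0777 0.1269] rot [-179.9   -0.    -9.8] j7 -121.6
world yaw change -0.2 -> tool z turn units 0.006
```

```bash
python3 -m creep '{"jaw":[-1,-1,-1,-1,-1,-1,-1,-1,1,1,1,1,1,1,1,1],"translation":[[0,0.015,0.11],[0,0,0.11],[0,0,0.11],[0,0,0.11],[0,0,0.055],[0,0,0.055],[0,0,0],[0,0,0],[0,0,0],[0,0,0],[0,0,0],[0,0,0],[0,0,0],[0,0,0],[0,0,0],[0,0,0]],"delta_rot":[[0,0,0],[0,0,0],[0,0,0],[0,0,0],[0,0,0],[0,0,0],[0,0,0],[0,0,0],[0,0,0],[0,0,0],[0,0,0],[0,0,0],[0,0,0],[0,0,0],[0,0,0],[0,0,0]]}'
python3 -m creep '{"jaw":[1,1,1,1,1,1,1,1,1,1,1,1,1,1],"translation":[[0,0,-0.1],[0,0,-0.2],[0,0,-0.2],[0,0,-0.2],[0,0,-0.2],[0,0,-0.2],[0,0,-0.2],[0,0,-0.1],[0,0,0],[0,0,0],[0,0,0],[0,0,0],[0,0,0],[0,0,0]],"delta_rot":[[0,0,0],[0,0,0],[0,0,0],[0,0,0],[0,0,0],[0,0,0],[0,0,0],[0,0,0],[0,0,-0.11],[0,0,-0.11],[0,0,-0.11],[0,0,0],[0,0,0],[0,0,0]]}'
python3 - <<'E'
from h import *
go((.556,.342,.125),90)
E
```

```text
clock: 11.68
ee_pos: [0.6246, 0.0732, 0.0177]
tool_rot: [-180.0, -0.1, -9.9]
force: [-0.2, -0.1, 5.8]
finger_gap: 0.0305
finger_force: 60.6
clock: 12.85
ee_pos: [0.623, 0.0729, 0.2957]
tool_rot: [180.0, 0.1, -0.1]
force: [-0.5, -0.8, -0.8]
finger_gap: 0.0311
finger_force: 59.8
shift total (units of .2m) now axes [-0.335 -1.345  0.854] tcp [0.623  0.0729 0.2957] rot [ 1.8e+02  1.0e-01 -1.0e-01] j7 -108.1
world yaw change 0.1 -> tool z turn units -0.002
```

```bash
python3 -m creep '{"jaw":[1,1,1,1,1,1,1,1,1,1,1,1,1,1,1,1,1,1,1,1],"translation":[[-0.042,-0.168,0],[-0.042,-0.168,0],[-0.042,-0.168,0],[-0.042,-0.168,0],[-0.042,-0.168,0],[-0.042,-0.168,0],[-0.042,-0.168,0],[-0.042,-0.168,0],[0,0,0],[0,0,0.095],[0,0,0.095],[0,0,0.095],[0,0,0.095],[0,0,0.095],[0,0,0.095],[0,0,0.095],[0,0,0.095],[0,0,0.095],[0,0,0],[0,0,0]],"delta_rot":[[0,0,0],[0,0,0],[0,0,0],[0,0,0],[0,0,0],[0,0,0],[0,0,0],[0,0,0],[0,0,0],[0,0,0],[0,0,0],[0,0,0],[0,0,0],[0,0,0],[0,0,0],[0,0,0],[0,0,0],[0,0,0],[0,0,0],[0,0,0]]}'
python3 -m creep '{"jaw":[-0.05,-0.05,-0.05,-0.05,-0.05,-0.05,-0.05,-0.05,-0.05,-0.05,-0.05,-0.05,-0.05,-0.05,-1,-1,-1],"translation":[[0,0,0],[0,0,0],[0,0,0],[0,0,0],[0,0,0],[0,0,-0.1],[0,0,-0.15],[0,0,-0.2],[0,0,-0.2],[0,0,-0.2],[-0.1,0.05,-0.1],[-0.1,0.05,0],[-0.1,0.05,0],[0,0,0],[0,0,0],[0,0,0],[0,0,0]],"delta_rot":[[0,0,0],[0,0,0],[0,0,0],[0,0,0],[0,0,0],[0,0,0],[0,0,0],[0,0,0],[0,0,0],[0,0,0],[0,0,0],[0,0,0],[0,0,0],[0,0,0],[0,0,0],[0,0,0],[0,0,0]]}'
python3 - <<'E'
from h import *
f=grab('wrist','w4'); print(tool()[0])
ring(f,(.555,.3275),thr=60)
for c in carrots(f,(0,0,512,250),152): print(np.round(cen(c)),planefit(f,c,.092))
E
```

```text
clock: 14.52
ee_pos: [0.5554, 0.3409, 0.124]
tool_rot: [179.9, 0.2, -0.0]
force: [-0.3, 0.7, -0.9]
finger_gap: 0.0307
finger_force: 59.9
clock: 15.93
ee_pos: [0.4972, 0.312, 0.3156]
tool_rot: [-180.0, -0.0, -0.0]
force: [0.3, 0.3, 0.4]
finger_gap: 0.0789
finger_force: 0.0
[0.49717862 0.31203532 0.31542742]
ring z 0.166 c [0.5544 0.3287] R 0.0625 n 654 sectors 18
[219. 116.] (555, 361, 84, 27, -1.6)
[255. 112.] (559, 313, 83, 27, -0.7)
[267.   5.] (685, 300, 26, 15, -89.9)
```

View pics/w4.png

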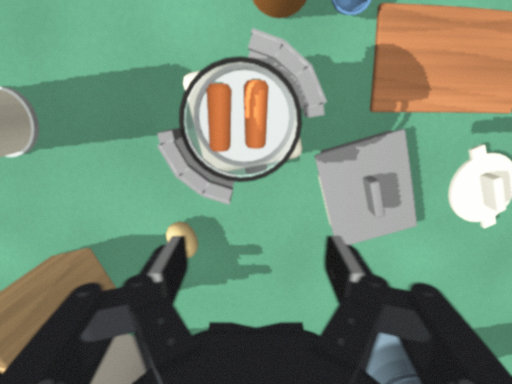

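Both carrots lie in the bowl at (219,116) and (255,112), and the ring is centred at about (241,119). Next is the processor lid. I turn the tool half round so that joint 7 has room for the 78 deg turn.

```bash
python3 -m creep '{"jaw":[-1,-1,-1,-1,-1,-1,-1,-1,-1,-1,-1,-1,-1,-1,-1,-1,-1,-1,-1,-1],"translation":[[-0.025,0.172,0.02],[-0.025,0.172,0.02],[-0.025,0.172,0.02],[-0.025,0.172,0.02],[-0.025,0.172,0.02],[-0.025,0.172,0.02],[-0.025,0.172,0.02],[-0.025,0.172,0.02],[-0.025,0.172,0.02],[-0.025,0.172,0.02],[-0.025,0.172,0.02],[-0.025,0.172,0.02],[0,0,0],[0,0,0],[0,0,0],[0,0,0],[0,0,0],[0,0,0],[0,0,0],[0,0,0]],"delta_rot":[[0,0,0],[0,0,0],[0,0,0],[0,0,0],[0,0,0],[0,0,0],[0,0,0],[0,0,0],[0,0,0],[0,0,0],[0,0,0],[0,0,0],[0,0,-0.2255],[0,0,-0.2255],[0,0,-0.2255],[0,0,-0.2255],[0,0,-0.2255],[0,0,-0.2255],[0,0,-0.2255],[0,0,-0.2255]]}'
python3 -m creep '{"jaw":[-1,-1,-1,-1,-1,-1,-1,-1,-1,-1,-1,-1,-1,-1,-1,-1,-1,-1,-1,-1],"translation":[[0,0,0],[0,0,0],[0,0,0],[0,0,0],[0,0,0],[0,0,0],[0,0,0],[0,0,0],[0,0,0],[0,0,0],[0,0,0],[0,0,0],[0,0,0],[0,0,0],[0,0,0],[0,0,0],[0,0,0],[0,0,0],[0,0,0],[0,0,0]],"delta_rot":[[0,0,-0.2255],[0,0,-0.2255],[0,0,-0.2255],[0,0,-0.2255],[0,0,-0.2255],[0,0,-0.2255],[0,0,-0.2255],[0,0,-0.2255],[0,0,-0.2255],[0,0,-0.2255],[0,0,-0.2255],[0,0,-0.2255],[0,0,-0.2255],[0,0,-0.2255],[0,0,-0.2255],[0,0,-0.2255],[0,0,-0.2255],[0,0,-0.2255],[0,0,-0.2255],[0,0,-0.2255]]}'
python3 -m creep '{"jaw":[-1,-1,-1,-1],"translation":[[0,0,0],[0,0,0],[0,0,0],[0,0,0]],"delta_rot":[[0,0,-0.2255],[0,0,-0.2255],[0,0,0],[0,0,0]]}'
python3 - <<'E'
from h import *
f=load('w4')
h=cv2.cvtColor(f['frame'],cv2.COLOR_RGB2HSV); m=cv2.inRange(h,np.array((0,0,90)),np.array((180,45,205)))
c=np.array([.5548,.3282]); v,u=np.nonzero(m); P=plane(f,np.c_[u,v],.175)[:,:2]-c
r=np.linalg.norm(P,axis=1); an=np.degrees(np.arctan2(P[:,1],P[:,0]))%360
hist=np.histogram(an[(r>.076)&(r<.086)],bins=np.arange(0,361,4))[0]; print(hist.tolist())
f=grab('wrist','w5'); go((.437,-.1,.2),113)
E
```

```text
clock: 17.65
ee_pos: [0.4371, -0.1009, 0.2675]
tool_rot: [-180.0, -0.0, 54.5]
force: [0.2, -0.5, -0.8]
finger_gap: 0.0856
finger_force: 0.0
clock: 19.32
ee_pos: [0.4371, -0.1009, 0.2675]
tool_rot: [180.0, -0.0, -170.2]
force: [0.5, -0.1, 0.3]
finger_gap: 0.0855
finger_force: 0.0
clock: 19.65
ee_pos: [0.4369, -0.1009, 0.2675]
tool_rot: [180.0, 0.0, -157.2]
force: [-0.1, 0.5, -0.3]
finger_gap: 0.0855
finger_force: 0.0
[0, 0, 0, 0, 0, 0, 0, 0, 0, 0, 0, 0, 0, 0, 0, 0, 0, 0, 0, 0, 0, 0, 0, 10, 50, 53, 50, 48, 48, 48, 48, 46, 45, 45, 46, 44, 44, 44, 44, 44, 45, 42, 40, 0, 0, 0, 0, 0, 0, 0, 0, 0, 0, 0, 0, 0, 0, 0, 0, 0, 0, 0, 0, 0, 0, 0, 0, 0, 10, 56, 56, 61, 57, 61, 60, 62, 63, 62, 66, 65, 65, 66, 67, 65, 68, 67, 67, 67, 2, 0]
shift total (units of .2m) now axes [-0.003  0.003  0.337] tcp [ 0.4367 -0.1009  0.2675] rot [ 180.    -0.  -157.2] j7 121.1
world yaw change 0.2 -> tool z turn units -0.007
```

View pics/w5.png

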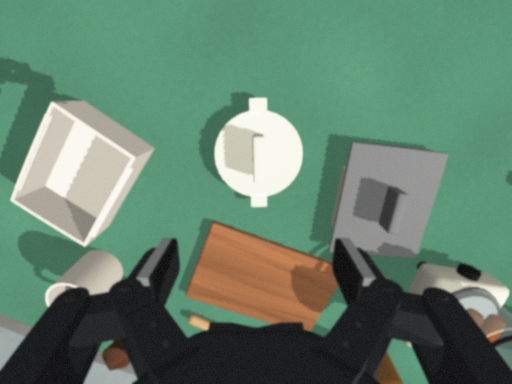

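The processor lid shows a disc at (258,153) with tabs at (258,104) and (259,200), so its x axis lines up with the tool's.

```bash
cat >> h.py <<'E'
def plid(f,box,z=.022,lo=150,smax=60):
    h=cv2.cvtColor(f['frame'],cv2.COLOR_RGB2HSV); m=cv2.inRange(h,np.array((0,0,lo)),np.array((180,smax,255)))
    k=np.zeros_like(m); x0,y0,x1,y1=box; k[y0:y1,x0:x1]=m[y0:y1,x0:x1]
    c=max(cv2.findContours(k,cv2.RETR_EXTERNAL,cv2.CHAIN_APPROX_NONE)[0],key=cv2.contourArea).reshape(-1,2)
    P=plane(f,c,z)[:,:2]; ctr=P.mean(0)
    for _ in range(15):
        r=np.linalg.norm(P-ctr,axis=1); Q=P[(r>.055)&(r<.0675)]
        s=np.linalg.lstsq(np.c_[2*Q,np.ones(len(Q))],(Q**2).sum(1),rcond=None)[0]; ctr=s[:2]
    R0=np.sqrt(s[2]+ctr@ctr); r=np.linalg.norm(P-ctr,axis=1); T=P[r>.0725]-ctr
    a=np.degrees(np.angle(np.mean(((T[:,0]+1j*T[:,1])/np.linalg.norm(T,axis=1))**2)))/2
    print('plid c',ctr.round(4),'R',R0.round(4),'tabs max r',r.max().round(4),'yaw',a.round(1),'n',len(T))
    px=proj(f,[[*ctr,z]])[0]; return ctr,a,px
E
python3 - <<'E'
from h import *
w=load('w5');a=load('s0');
c1=plid(w,(205,85,310,215))
try:
    c2=plid(a,(192,148,256,206),lo=110); print('tri',tri(w,c1[2],a,c2[2]))
except Exception as e: print(e)
go((*c1[0],.034),113)
E
```

```text
plid c [ 0.4329 -0.0984] R 0.0646 tabs max r 0.0819 yaw 23.6 n 55
plid c [ 0.435  -0.1001] R 0.0654 tabs max r 0.0838 yaw 23.1 n 26
tri (array([ 0.43333513, -0.09914323,  0.01974038]), np.float64(0.001933562238601112))
shift total (units of .2m) now axes [0.013 0.019 1.167] tcp [ 0.4367 -0.1009  0.2675] rot [ 180.    -0.  -157.2] j7 121.1
world yaw change 0.2 -> tool z turn units -0.007
```

```bash
python3 -m creep '{"jaw":[-1,-1,-1,-1,-1,-1,-1,-1,-1,-1,-1,1,1,1,1,1,1,1,1,1],"translation":[[0.013,0.015,0.16],[0,0,0.16],[0,0,0.16],[0,0,0.16],[0,0,0.16],[0,0,0.16],[0,0,0.1],[0,0,0.1],[0,0,0.037],[0,0,0],[0,0,0],[0,0,0],[0,0,0],[0,0,0],[0,0,0],[0,0,0],[0,0,0],[0,0,0],[0,0,0],[0,0,0]],"delta_rot":[[0,0,-0.02],[0,0,0],[0,0,0],[0,0,0],[0,0,0],[0,0,0],[0,0,0],[0,0,0],[0,0,0],[0,0,0],[0,0,0],[0,0,0],[0,0,0],[0,0,0],[0,0,0],[0,0,0],[0,0,0],[0,0,0],[0,0,0],[0,0,0]]}'
python3 - <<'E'
from h import *
go((.5548,.3282,.30),101.7)
E
```

```text
clock: 21.37
ee_pos: [0.4334, -0.0993, 0.0287]
tool_rot: [-180.0, 0.0, -156.5]
force: [-0.5, -0.1, 5.2]
finger_gap: 0.0151
finger_force: 60.0
shift total (units of .2m) now axes [-1.412  1.716 -1.356] tcp [ 0.4334 -0.0993  0.0287] rot [-180.     0.  -156.5] j7 114.6
world yaw change -11.8 -> tool z turn units 0.395
```

```bash
python3 -m creep '{"jaw":[1,1,1,1,1,1,1,1,1,1,1,1,1,1,1],"translation":[[0,0,-0.06],[0,0,-0.13],[0,0,-0.17],[0,0,-0.17],[0,0,-0.17],[0,0,-0.17],[0,0,-0.17],[0,0,-0.17],[0,0,-0.15],[0,0,0],[0,0,0],[0,0,0],[0,0,0],[0,0,0],[0,0,0]],"delta_rot":[[0,0,0],[0,0,0],[0,0,0],[0,0,0],[0,0,0],[0,0,0],[0,0,0],[0,0,0],[0,0,0],[0,0,0.1],[0,0,0.1],[0,0,0.1],[0,0,0.095],[0,0,0],[0,0,0]]}'
python3 - <<'E'
from h import *
go((.5548,.3282,.30),101.7)
E
```

```text
clock: 22.62
ee_pos: [0.4319, -0.099, 0.299]
tool_rot: [179.9, -0.1, -168.2]
force: [0.2, 0.0, -2.4]
finger_gap: 0.0153
finger_force: 58.9
shift total (units of .2m) now axes [-1.037  1.966 -0.005] tcp [ 0.4319 -0.099   0.299 ] rot [ 1.799e+02 -1.000e-01 -1.682e+02] j7 110.5
world yaw change -0.1 -> tool z turn units 0.002
```

```bash
python3 -m creep '{"jaw":[1,1,1,1,1,1,1,1,1,1,1,1,1,1,1,1,1],"translation":[[-0.074,0.1405,0],[-0.074,0.1405,0],[-0.074,0.1405,0],[-0.074,0.1405,0],[-0.074,0.1405,0],[-0.074,0.1405,0],[-0.074,0.1405,0],[-0.074,0.1405,0],[-0.074,0.1405,0],[-0.074,0.1405,0],[-0.074,0.1405,0],[-0.074,0.1405,0],[-0.074,0.1405,0],[-0.074,0.1405,0],[0,0,0],[0,0,0],[0,0,0]],"delta_rot":[[0,0,0],[0,0,0],[0,0,0],[0,0,0],[0,0,0],[0,0,0],[0,0,0],[0,0,0],[0,0,0],[0,0,0],[0,0,0],[0,0,0],[0,0,0],[0,0,0],[0,0,0],[0,0,0],[0,0,0]]}'
python3 - <<'E'
from h import *
go((.5548,.3282,.183),101.7)
f=grab('wrist','w6')
E
```

```text
clock: 24.03
ee_pos: [0.5557, 0.3273, 0.299]
tool_rot: [-179.9, -0.1, -168.3]
force: [0.1, -1.2, -2.8]
finger_gap: 0.0153
finger_force: 59.2
shift total (units of .2m) now axes [0.002 0.006 0.58 ] tcp [0.5557 0.3273 0.299 ] rot [-1.799e+02 -1.000e-01 -1.683e+02] j7 58.3
world yaw change -0.0 -> tool z turn units 0.001
```

View pics/w6.png

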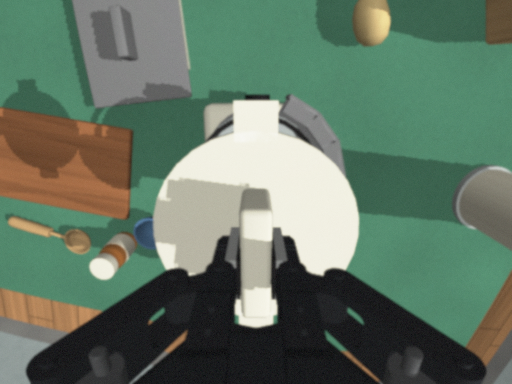

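The lid is held level, with its disc centred near (256,215) and its far tab at (256,117) over the bowl. I check the disc centre against the TCP, then lower.

```bash
python3 - <<'E'
from h import *
f=load('w6')
h=cv2.cvtColor(f['frame'],cv2.COLOR_RGB2HSV); m=cv2.inRange(h,np.array((15,0,120)),np.array((45,60,255)))
k=np.zeros_like(m);k[95:262,150:362]=m[95:262,150:362]
c=max(cv2.findContours(k,cv2.RETR_EXTERNAL,cv2.CHAIN_APPROX_NONE)[0],key=cv2.contourArea).reshape(-1,2)
P=plane(f,c,.292)[:,:2]; ctr=np.array([.5557,.3273])
for _ in range(15):
    r=np.linalg.norm(P-ctr,axis=1); Q=P[(r>.058)&(r<.068)]
    s=np.linalg.lstsq(np.c_[2*Q,np.ones(len(Q))],(Q**2).sum(1),rcond=None)[0]; ctr=s[:2]
print('disc c',ctr.round(4),'R',np.sqrt(s[2]+ctr@ctr).round(4),len(Q), 'tcp',tool()[0].round(4))
E
python3 -m creep '{"jaw":[1,1,1,1,1,1,1,1,1,1],"translation":[[0,0.004,0.08],[0,0,0.08],[0,0,0.08],[0,0,0.08],[0,0,0.08],[0,0,0.08],[0,0,0],[0,0,0],[0,0,0],[0,0,0]],"delta_rot":[[0,0,0],[0,0,0],[0,0,0],[0,0,0],[0,0,0],[0,0,0],[0,0,0],[0,0,0],[0,0,0],[0,0,0]]}'
python3 - <<'E'
from h import *
go((.5548,.3282,.1807),101.7)
E
```

```text
disc c [0.5525 0.3265] R 0.0624 400 tcp [0.5561 0.3263 0.2993]
clock: 24.92
ee_pos: [0.5568, 0.329, 0.206]
tool_rot: [180.0, 0.2, -168.4]
force: [0.3, -0.3, -2.2]
finger_gap: 0.0155
finger_force: 59.2
shift total (units of .2m) now axes [ 0.011 -0.002  0.127] tcp [0.5568 0.329  0.206 ] rot [ 180.     0.2 -168.4] j7 56.1
world yaw change 0.1 -> tool z turn units -0.002
```

```bash
python3 -m creep '{"jaw":[1,1,1,1,1,1,1,1],"translation":[[0.005,0,0.03],[0,0,0.03],[0,0,0.03],[0,0,0.03],[0,0,0.007],[0,0,0],[0,0,0],[0,0,0]],"delta_rot":[[0,0,0],[0,0,0],[0,0,0],[0,0,0],[0,0,0],[0,0,0],[0,0,0],[0,0,0]]}'
python3 -m creep '{"jaw":[1,1,1,1,1,1],"translation":[[0,0,0.015],[0,0,0.015],[0,0,0],[0,0,0],[0,0,0],[0,0,0]],"delta_rot":[[0,0,0],[0,0,0],[0,0,0],[0,0,0],[0,0,0],[0,0,0]]}'
python3 - <<'E'
from h import *
go((.5548,.3282,.1707),101.7)
s=robot.get_state();print(np.round(s['moment'],2))
E
```

```text
clock: 25.58
ee_pos: [0.5546, 0.3286, 0.1794]
tool_rot: [-180.0, -0.0, -168.3]
force: [-1.8, -1.9, 3.4]
finger_gap: 0.0153
finger_force: 59.9
clock: 26.08
ee_pos: [0.5549, 0.3288, 0.1736]
tool_rot: [-180.0, 0.0, -168.3]
force: [-3.3, -2.2, 7.2]
finger_gap: 0.0152
finger_force: 60.5
shift total (units of .2m) now axes [ 0.001 -0.003  0.015] tcp [0.5549 0.3288 0.1736] rot [-180.     0.  -168.3] j7 55.2
world yaw change 0.0 -> tool z turn units -0.0
[-0.47  0.56  0.01]
```

```bash
python3 -m creep '{"jaw":[1,1,1,1],"translation":[[0,0,0.017],[0,0,0],[0,0,0],[0,0,0]],"delta_rot":[[0,0,0],[0,0,0],[0,0,0],[0,0,0]]}'
python3 -m creep '{"jaw":[1,1,1,1,1],"translation":[[0,0,0.002],[0,0,0],[0,0,0],[0,0,0],[0,0,0]],"delta_rot":[[0,0,0],[0,0,0],[0,0,0],[0,0,0],[0,0,0]]}'
```

```text
clock: 26.42
ee_pos: [0.555, 0.3289, 0.1707]
tool_rot: [-180.0, 0.0, -168.3]
force: [-2.9, -2.3, 8.5]
finger_gap: 0.0151
finger_force: 60.7
clock: 26.83
ee_pos: [0.555, 0.3289, 0.1704]
tool_rot: [-180.0, 0.0, -168.3]
force: [-3.4, -3.8, 7.7]
finger_gap: 0.0152
finger_force: 60.7
```

```bash
python3 -m creep '{"jaw":[1,1,1,1,1,1,1,1,1,1,1,1],"translation":[[0,0,0],[0,0,0],[0,0,0],[0,0,0],[0,0,0],[0,0,0],[0,0,0],[0,0,0],[0,0,0],[0,0,0],[0,0,0],[0,0,0]],"delta_rot":[[0,0,0.1],[0,0,0.1],[0,0,0.1],[0,0,0.1],[0,0,0.1],[0,0,0.1],[0,0,0.1],[0,0,0.1],[0,0,0.1],[0,0,0.1],[0,0,0],[0,0,0]]}'
python3 - <<'E'
from h import *
s=robot.get_state();print(np.round(s['moment'],2),np.round(s['force'],1))
E
```

```text
clock: 27.83
ee_pos: [0.5573, 0.3297, 0.1714]
tool_rot: [179.8, 0.3, 161.7]
force: [0.7, -0.9, 7.9]
finger_gap: 0.0151
finger_force: 60.6
[-0.37  0.18 -0.01] [ 0.7 -0.9  7.9]
```

```bash
python3 -m creep '{"jaw":[1,1,1,1,1,1,1,1,1,1,1,1,1,1],"translation":[[0,0,0.003],[0,0,0],[0,0,0],[0,0,0],[0,0,0],[0,0,0],[0,0,0],[0,0,0],[0,0,0],[0,0,0],[0,0,0],[0,0,0],[0,0,0],[0,0,0]],"delta_rot":[[0,0,0.1],[0,0,0.1],[0,0,0.1],[0,0,0.1],[0,0,0.1],[0,0,0.1],[0,0,0.1],[0,0,0.1],[0,0,0.1],[0,0,0.1],[0,0,0.1],[0,0,0.1],[0,0,0],[0,0,0]]}'
python3 - <<'E'
from h import *
s=robot.get_state();print(np.round(s['moment'],2),np.round(s['force'],1))
E
```

```text
clock: 29.0
ee_pos: [0.557, 0.3297, 0.1709]
tool_rot: [179.7, 0.1, 125.7]
force: [0.1, -1.7, 7.8]
finger_gap: 0.0153
finger_force: 60.7
[-0.37  0.28 -0.04] [ 0.1 -1.7  7.8]
```

```bash
python3 -m creep '{"jaw":[1,1,1,1,1,1,1,1],"translation":[[0,0,0],[0,0,0],[0,0,0],[0,0,0],[0,0,0],[0,0,0],[0,0,0],[0,0,0]],"delta_rot":[[0,0,0.1],[0,0,0.1],[0,0,0.1],[0,0,0.08],[0,0,0.04],[0,0,0.04],[0,0,0],[0,0,0]]}'
python3 - <<'E'
from h import *
s=robot.get_state();print(np.round(s['moment'],2),np.round(s['force'],1))
E
```

```text
clock: 29.67
ee_pos: [0.5543, 0.3291, 0.1707]
tool_rot: [180.0, 0.1, 112.3]
force: [-5.5, -3.4, 12.0]
finger_gap: 0.015
finger_force: 63.6
[-0.79  1.19  1.2 ] [-5.5 -3.4 12. ]
```

```bash
python3 -m creep '{"jaw":[1,1,1,1],"translation":[[0,0,-0.01],[0,0,-0.01],[0,0,0],[0,0,0]],"delta_rot":[[0,0,-0.02],[0,0,0],[0,0,0],[0,0,0]]}'
python3 -m creep '{"jaw":[-1,-1,-1,-1,-1,-1,-1,-1,-1,-1,-1,-1],"translation":[[0,0,-0.005],[0,0,0],[0,0,0],[0,0,0],[0,0,0],[0,0,0],[0,0,-0.1],[0,0,-0.15],[0,0,-0.15],[0,0,-0.15],[0,0,0],[0,0,0]],"delta_rot":[[0,0,0],[0,0,0],[0,0,0],[0,0,0],[0,0,0],[0,0,0],[0,0,0],[0,0,0],[0,0,0],[0,0,0],[0,0,0],[0,0,0]]}'
python3 - <<'E'
from h import *
f=grab('wrist','w7');a=grab('scene','s7')
x=cv2.resize(a['frame'][120:240,300:480,::-1],(576,384),interpolation=cv2.INTER_CUBIC)
cv2.imwrite('pics/c7.png',cv2.resize(np.hstack([f['frame'][:,:,::-1],x]),(800,283)))
go((.387,.311,.2),90)
E
```

```text
clock: 30.0
ee_pos: [0.5542, 0.3291, 0.1722]
tool_rot: [-180.0, -0.0, 112.6]
force: [-2.5, -1.5, 2.9]
finger_gap: 0.0154
finger_force: 60.8
clock: 31.0
ee_pos: [0.5562, 0.3298, 0.2867]
tool_rot: [179.6, -0.1, 112.5]
force: [-0.2, -0.1, -0.2]
finger_gap: 0.0854
finger_force: 0.0
shift total (units of .2m) now axes [ 0.24  -0.806  0.414] tcp [0.5544 0.3283 0.2826] rot [-179.9    0.   112.5] j7 -16.6
world yaw change 67.5 -> tool z turn units -2.251
```

View pics/c7.png

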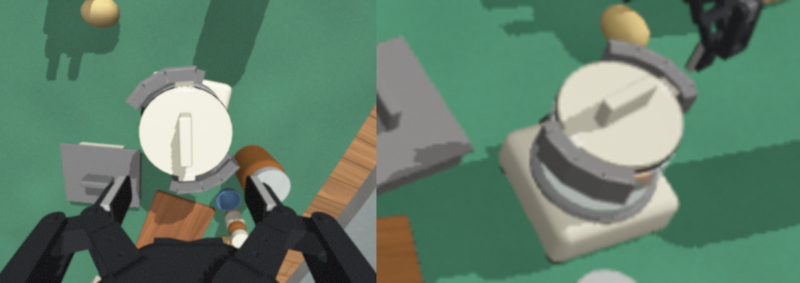

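The tabs sit under both keepers and the lid looks seated. I move on to the potato.

```bash
python3 -m creep '{"jaw":[-1,-1,-1,-1,-1,-1,-1,-1,-1,-1,-1,-1,-1,-1,-1,-1,-1,-1,-1,-1],"translation":[[0,0,0],[0,0,0],[0,0,0],[0,0,0],[0,0,0],[0,0,0],[0,0,0],[0,0,0],[0,0,0],[0,0,0],[0,0,0],[0,0,0],[0,0,0],[0,0,0],[-0.137,-0.03,0],[-0.137,-0.03,0],[-0.137,-0.03,0],[-0.137,-0.03,0],[-0.137,-0.03,0],[-0.137,-0.03,0]],"delta_rot":[[0,0,0.225],[0,0,0.225],[0,0,0.225],[0,0,0.225],[0,0,0.225],[0,0,0.225],[0,0,0.225],[0,0,0.225],[0,0,0.225],[0,0,0.225],[0,0,0.225],[0,0,0.225],[0,0,0.225],[0,0,0.225],[0,0,0],[0,0,0],[0,0,0],[0,0,0],[0,0,0],[0,0,0]]}'
python3 -m creep '{"jaw":[-1,-1],"translation":[[0,0,0],[0,0,0]],"delta_rot":[[0,0,0],[0,0,0]]}'
cat >> h.py <<'E'
def pots(f,box=None,z=.025):
    h=cv2.cvtColor(f['frame'],cv2.COLOR_RGB2HSV); m=cv2.inRange(h,np.array((17,75,110)),np.array((30,200,255)))
    if box: k=np.zeros_like(m);k[box[1]:box[3],box[0]:box[2]]=m[box[1]:box[3],box[0]:box[2]];m=k
    m=cv2.morphologyEx(m,cv2.MORPH_OPEN,np.ones((3,3),np.uint8)); o=[]
    for c in cv2.findContours(m,cv2.RETR_EXTERNAL,cv2.CHAIN_APPROX_NONE)[0]:
        if cv2.contourArea(c)>60:
            c=c.reshape(-1,2).astype(float); print('pot',np.round(cen(c),1),planefit(f,c,z)); o.append(cen(c))
    return o
E
python3 - <<'E'
from h import *
f=grab('wrist','w8');a=grab('scene','s8')
w=pots(f,(100,60,420,330));s=pots(a,(330,110,400,190))
if w and s: print('tri',tri(f,w[0],a,s[0]))
w=load('w7');s=load('s7'); 
go((.387,.311,.2),108)
E
```

```text
clock: 32.77
ee_pos: [0.385, 0.3108, 0.281]
tool_rot: [179.9, 0.2, 18.0]
force: [1.1, 0.9, 0.2]
finger_gap: 0.0851
finger_force: 0.0
clock: 32.93
ee_pos: [0.3852, 0.3115, 0.2817]
tool_rot: [179.9, 0.2, 18.1]
force: [-0.4, 0.0, 0.1]
finger_gap: 0.0851
finger_force: 0.0
pot [163.4 158.5] (337, 444, 67, 47, 4.2)
shift total (units of .2m) now axes [-0.004  0.001  0.412] tcp [0.3877 0.3115 0.2824] rot [1.799e+02 1.000e-01 1.800e+01] j7 -116.0
world yaw change 0.0 -> tool z turn units -0.002
```

Run:
```python
from h import *
a=load('w8')['frame'];b=load('s8')['frame']
cv2.imwrite('pics/c8.png',cv2.resize(np.hstack([a,b])[:,:,::-1],(800,300)))
pots(load('w8'));pots(load('s8'));print('w7');pots(load('w7'));pots(load('s7'))
```

```text
pot [163.4 158.5] (337, 444, 67, 47, 4.2)
pot [ 25.6 170.9] (234, 650, 170, 101, 0.8)
pot [254.9 297.2] (781, -46, 100, 19, 83.5)
pot [293.2 296.1] (788, 35, 50, 48, -53.7)
pot [405.3 130.1] (328, 449, 59, 57, -18.4)
pot [476.2  86.2] (162, 764, 405, 159, -44.7)
w7
pot [308.6 325.8] (781, 61, 27, 20, -63.8)
pot [134.8  14.7] (335, 446, 70, 39, 20.0)
pot [254.9 297.2] (781, -46, 100, 19, 83.5)
pot [293.1 296.1] (788, 34, 49, 48, -72.4)
pot [405.3 130.1] (328, 449, 59, 57, -18.4)
pot [483.1  87.1] (173, 788, 389, 128, -39.4)
```

View pics/c8.png

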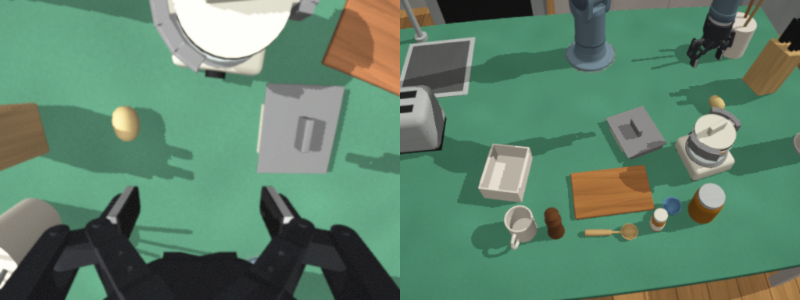

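The potato has been knocked. It is now at (163,158) in the wrist view, about (0.337, 0.444), between the processor and the knife block.

```bash
python3 -m creep '{"jaw":[-1,-1,-1,-1,-1,-1,-1,-1,-1,-1],"translation":[[0,0,0],[0,0,0],[0,0,0],[-0.042,-0.136,0.1],[-0.042,-0.136,0.1],[-0.042,-0.136,0.1],[-0.042,-0.136,0.1],[-0.042,-0.136,0.1],[0,0,0],[0,0,0]],"delta_rot":[[0,0,0.15],[0,0,0.15],[0,0,0.15],[0,0,0],[0,0,0],[0,0,0],[0,0,0],[0,0,0],[0,0,0],[0,0,0]]}'
python3 - <<'E'
from h import *
f=grab('wrist','w9')
w=pots(f,(150,60,420,330))
if w: print('tri',tri(f,w[0],load('w8'),(163.4,158.5)))
go((.337,.444,.012),94)
cv2.imwrite('pics/c9.png',f['frame'][:,:,::-1])
E
```

```text
clock: 33.87
ee_pos: [0.3337, 0.445, 0.1808]
tool_rot: [179.8, 0.2, 4.6]
force: [0.5, -0.7, 0.4]
finger_gap: 0.0855
finger_force: 0.0
pot [259.1 170.2] (336, 445, 68, 47, 10.2)
tri (array([0.33844103, 0.44122488, 0.02866646]), np.float64(0.0007708393096253699))
shift total (units of .2m) now axes [ 0.008 -0.     0.85 ] tcp [0.3355 0.4441 0.182 ] rot [1.799e+02 1.000e-01 4.500e+00] j7 -146.1
world yaw change -0.5 -> tool z turn units 0.016
```

View pics/c9.png

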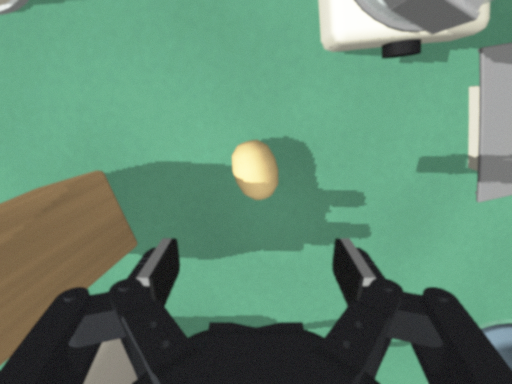

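The potato is at (259,170). The knife block's corners show at (103,172) and (137,245), so I check the clearance.

Run:
```python
from h import *
a=load('w8');b=load('w9');s=load('s0')
for u,v in(((49,134),(103,172)),((60,195),(137,245))): print(tri(a,u,b,v))
print(plane(s,[(447,101),(471,120)],0))
```

```text
(array([0.31911954, 0.62472085, 0.01906142]), np.float64(0.00019417734706625016))
(array([0.24559201, 0.57360494, 0.05542092]), np.float64(0.0022950113661155437))
[[0.20452814 0.63993022 0.        ]
 [0.28999351 0.6903817  0.        ]]
```

```bash
python3 -m creep '{"jaw":[-1,-1,-1,-1,-1,-1,-1,-1,-1,-1,1,1,1,1,1,1,1,1],"translation":[[0.006,0,0.12],[0,0,0.15],[0,0,0.15],[0,0,0.15],[0,0,0.12],[0,0,0.1],[0,0,0.05],[0,0,0.03],[0,0,0],[0,0,0],[0,0,0],[0,0,0],[0,0,0],[0,0,0],[0,0,0],[0,0,0],[0,0,0],[0,0,0]],"delta_rot":[[0,0,-0.08],[0,0,-0.08],[0,0,0],[0,0,0],[0,0,0],[0,0,0],[0,0,0],[0,0,0],[0,0,0],[0,0,0],[0,0,0],[0,0,0],[0,0,0],[0,0,0],[0,0,0],[0,0,0],[0,0,0],[0,0,0]]}'
python3 -m creep '{"jaw":[1,1,1,1,1,1,1,1,1,1],"translation":[[0,0,-0.1],[0,0,-0.15],[0,0,-0.18],[0,0,-0.18],[0,0,-0.18],[0,0,-0.18],[0,0,-0.18],[0,0,-0.18],[0,0,0],[0,0,0]],"delta_rot":[[0,0,0],[0,0,0],[0,0,0],[0,0,0],[0,0,0],[0,0,0],[0,0,0],[0,0,0],[0,0,0],[0,0,0]]}'
python3 - <<'E'
from h import *
# tub rim corners (crop0 /3 + offset) in top, and w5
b=load('t0');w=load('w5')
t=[(115+x/3,105+y/3) for x,y in((652,175),(763,199),(733,343),(616,319))]
P=plane(b,t,.07);print(P.round(3).tolist(),P.mean(0).round(3))
u=[(52,102),(86,103),(153,151),(86,244),(13,199)];print(plane(w,u,.07).round(3).tolist())
go((.555,-.324,.28),None)
E
```

```text
clock: 35.42
ee_pos: [0.3368, 0.4457, 0.0113]
tool_rot: [-179.9, -0.1, 9.3]
force: [-0.9, -0.7, 6.2]
finger_gap: 0.0511
finger_force: 56.5
clock: 36.25
ee_pos: [0.3368, 0.4461, 0.279]
tool_rot: [-179.7, -0.3, 9.3]
force: [0.1, 0.5, -1.2]
finger_gap: 0.0513
finger_force: 58.0
[[0.644, -0.282, 0.07], [0.618, -0.405, 0.07], [0.46, -0.37, 0.07], [0.485, -0.242, 0.07]] [ 0.552 -0.325  0.07 ]
[[0.46, -0.367, 0.07], [0.445, -0.325, 0.07], [0.471, -0.229, 0.07], [0.642, -0.284, 0.07], [0.615, -0.401, 0.07]]
shift total (units of .2m) now axes [ 0.454  3.976 -0.022] tcp [0.3368 0.4461 0.279 ] rot [-179.7   -0.3    9.3] j7 -140.2
```

```bash
python3 -m creep '{"jaw":[1,1,1,1,1,1,1,1,1,1,1,1,1,1,1,1,1,1,1,1],"translation":[[0.02,0.17,0],[0.02,0.18,0],[0.02,0.18,0],[0.02,0.18,0],[0.02,0.18,0],[0.02,0.18,0],[0.02,0.18,0],[0.02,0.18,0],[0.02,0.18,0],[0.02,0.18,0],[0.02,0.18,0],[0.02,0.18,0],[0.02,0.18,0],[0.02,0.18,0],[0.02,0.18,0],[0.02,0.18,0],[0.02,0.18,0],[0.02,0.18,0],[0.02,0.18,0],[0.02,0.18,0]],"delta_rot":[[0,0,0],[0,0,0],[0,0,0],[0,0,0],[0,0,0],[0,0,0],[0,0,0],[0,0,0],[0,0,0],[0,0,0],[0,0,0],[0,0,0],[0,0,0],[0,0,0],[0,0,0],[0,0,0],[0,0,0],[0,0,0],[0,0,0],[0,0,0]]}'
python3 -m creep '{"jaw":[1,1,1,1,1],"translation":[[0.02,0.18,0],[0.02,0.15,0],[0,0,0],[0,0,0],[0,0,0]],"delta_rot":[[0,0,0],[0,0,0],[0,0,0],[0,0,0],[0,0,0]]}'
python3 - <<'E'
from h import *
f=grab('wrist','w10')
go((.552,-.325,.024),None);s=robot.get_state();print(s['finger_gap'],s['force'])
h=cv2.cvtColor(f['frame'],cv2.COLOR_RGB2HSV)
E
```

```text
clock: 37.92
ee_pos: [0.5296, -0.2521, 0.273]
tool_rot: [-179.9, 0.2, 9.3]
force: [1.1, -0.3, -0.5]
finger_gap: 0.0509
finger_force: 58.1
clock: 38.33
ee_pos: [0.5484, -0.3136, 0.2732]
tool_rot: [-179.8, 0.2, 9.3]
force: [0.0, -0.1, -1.4]
finger_gap: 0.0512
finger_force: 58.1
shift total (units of .2m) now axes [0.007 0.067 1.248] tcp [ 0.549  -0.3127  0.2737] rot [-1.798e+02  1.000e-01  9.400e+00] j7 -47.4
0.05098064669216502 [-0.74728185  0.18549664 -1.28394846]
```

View pics/w10.png

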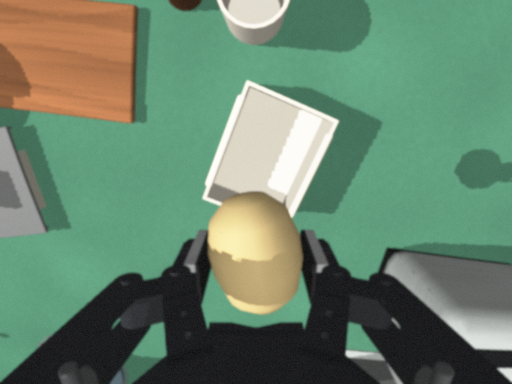

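The potato is held. The tub's rim corners are at (249,83), (338,122) and (205,200).

```bash
python3 - <<'E'
from h import *
f=load('w10'); P=plane(f,[(249,83),(338,122),(205,200)],.07); print(P.round(3).tolist(),'c',((P[1]+P[2])/2).round(4),'L',np.linalg.norm(P[0]-P[1]).round(3),np.linalg.norm(P[0]-P[2]).round(3),'yaw',np.degrees(np.arctan2(*(P[0]-P[2])[1::-1])).round(1))
E
python3 -m creep '{"jaw":[1,1,1,1,1,1,1,1,1,1,1,1,1,1],"translation":[[0,0.03,0],[0,0.03,0],[0,0,0.1],[0,0,0.15],[0,0,0.15],[0,0,0.15],[0,0,0.15],[0,0,0.15],[0,0,0.15],[0,0,0.1],[0,0,0.08],[0,0,0.06],[0,0,0],[0,0,0]],"delta_rot":[[0,0,0],[0,0,0],[0,0,0],[0,0,0],[0,0,0],[0,0,0],[0,0,0],[0,0,0],[0,0,0],[0,0,0],[0,0,0],[0,0,0],[0,0,0],[0,0,0]]}'
```

```text
[[0.645, -0.289, 0.07], [0.618, -0.406, 0.07], [0.487, -0.253, 0.07]] c [ 0.5521 -0.3294  0.07  ] L 0.12 0.162 yaw -12.9
clock: 39.55
ee_pos: [0.5514, -0.3267, 0.0273]
tool_rot: [-180.0, 0.0, 9.3]
force: [-0.2, -0.8, -0.8]
finger_gap: 0.0512
finger_force: 58.1
```

```bash
python3 -m creep '{"jaw":[1,1,-0.45,-0.45,-0.45,-0.45,-0.45,-0.45,-0.45,-0.45,-0.45,-1,-1,-1,-1],"translation":[[0,0,0.04],[0,0,0],[0,0,0],[0,0,0],[0,0,0],[0,0,0],[0,0,0],[0,0,-0.1],[0,0,-0.15],[0,0,-0.2],[0,0,-0.2],[0,0,-0.2],[0,0,-0.2],[0,0,-0.15],[0,0,0]],"delta_rot":[[0,0,0],[0,0,0],[0,0,0],[0,0,0],[0,0,0],[0,0,0],[0,0,0],[0,0,0],[0,0,0],[0,0,0],[0,0,0],[0,0,0],[0,0,0],[0,0,0],[0,0,0]]}'
python3 - <<'E'
from h import *
f=grab('wrist','w11');pots(f,(150,80,400,330),.03)
w=load('w5');b=load('t0');a=load('s0')
# tub lid corners (plate top z=.024) in w5 view and top crop
P=plane(w,[(353,142),(447,153),(415,257),(331,250)],.024);print(P.round(3).tolist(),P.mean(0).round(3))
t=[(115+x/3,105+y/3) for x,y in((205,312),(330,275),(375,430),(248,465))];P=plane(b,t,.024);print(P.round(3).tolist(),P.mean(0).round(3))
u=[(90+x/2.28,125+y/2.28) for x,y in((397,62),(505,25),(571,130),(464,177))];P=plane(a,u,.024);print(P.round(3).tolist(),P.mean(0).round(3))
go((.42,.115,.3),106)
E
```

```text
clock: 40.8
ee_pos: [0.5554, -0.33, 0.269]
tool_rot: [179.5, -0.8, 9.3]
force: [0.4, -0.5, 0.5]
finger_gap: 0.0852
finger_force: 0.0
pot [251.1 162.1] (551, -326, 66, 46, 9.9)
[[0.362, 0.019, 0.024], [0.319, 0.16, 0.024], [0.489, 0.214, 0.024], [0.531, 0.073, 0.024]] [0.425 0.116 0.024]
[[0.491, 0.216, 0.024], [0.534, 0.074, 0.024], [0.36, 0.022, 0.024], [0.32, 0.164, 0.024]] [0.426 0.119 0.024]
[[0.368, 0.02, 0.024], [0.324, 0.164, 0.024], [0.489, 0.212, 0.024], [0.539, 0.075, 0.024]] [0.43  0.118 0.024]
shift total (units of .2m) now axes [-0.301 -2.297 -0.19 ] tcp [ 0.5539 -0.3289  0.2652] rot [179.7  -0.5   9.3] j7 -45.9
world yaw change 6.7 -> tool z turn units -0.224
```

```bash
python3 -m creep '{"jaw":[-1,-1,-1,-1,-1,-1,-1,-1,-1,-1,-1,-1,-1,-1,-1,-1,-1],"translation":[[0,0,0],[0,0,0],[0.004,-0.178,0.02],[0.004,-0.178,0.02],[0.004,-0.178,0.02],[0.004,-0.178,0.02],[0.004,-0.178,0.02],[0.004,-0.178,0.02],[0.004,-0.178,0.02],[0.004,-0.178,0.02],[0.004,-0.178,0.02],[0.004,-0.178,0.02],[0.004,-0.178,0.02],[0.004,-0.178,0.02],[0.004,-0.178,0.02],[0,0,0],[0,0,0]],"delta_rot":[[0,0,-0.13],[0,0,-0.13],[0,0,0],[0,0,0],[0,0,0],[0,0,0],[0,0,0],[0,0,0],[0,0,0],[0,0,0],[0,0,0],[0,0,0],[0,0,0],[0,0,0],[0,0,0],[0,0,0],[0,0,0]]}'
python3 - <<'E'
from h import *
f=grab('wrist','w12')
h=cv2.cvtColor(f['frame'],cv2.COLOR_RGB2HSV); m=cv2.inRange(h,np.array((0,0,60)),np.array((180,40,190)))
k=np.zeros_like(m);k[40:300,130:400]=m[40:300,130:400]
c=max(cv2.findContours(k,cv2.RETR_EXTERNAL,cv2.CHAIN_APPROX_NONE)[0],key=cv2.contourArea).reshape(-1,2).astype(float)
print(c.min(0),c.max(0),planefit(f,c,.024)); go((.426,.117,.03),107.3)
E
```

```text
clock: 42.27
ee_pos: [0.4233, 0.1204, 0.2059]
tool_rot: [180.0, 0.2, 17.4]
force: [0.3, -0.5, 0.3]
finger_gap: 0.0856
finger_force: 0.0
[195.  88.] [326. 231.] (428, 117, 180, 151, 16.8)
shift total (units of .2m) now axes [0.009 0.01  0.881] tcp [0.4242 0.1186 0.2062] rot [1.80e+02 1.00e-01 1.72e+01] j7 -93.8
world yaw change 0.1 -> tool z turn units -0.002
```

```bash
python3 -m creep '{"jaw":[-1,-1,-1,-1,-1,-1,-1,-1,-1,1,1,1,1,1,1,1,1,1],"translation":[[0.017,0.007,0.13],[0,0,0.15],[0,0,0.15],[0,0,0.15],[0,0,0.15],[0,0,0.1],[0,0,0.045],[0,0,0],[0,0,0],[0,0,0],[0,0,0],[0,0,0],[0,0,0],[0,0,0],[0,0,0],[0,0,0],[0,0,0],[0,0,0]],"delta_rot":[[0,0,0],[0,0,0],[0,0,0],[0,0,0],[0,0,0],[0,0,0],[0,0,0],[0,0,0],[0,0,0],[0,0,0],[0,0,0],[0,0,0],[0,0,0],[0,0,0],[0,0,0],[0,0,0],[0,0,0],[0,0,0]]}'
python3 -m creep '{"jaw":[1,1,1,1,1,1,1,1,1,1,1,1,1,1,1,1],"translation":[[0,0,-0.06],[0,0,-0.13],[0,0,-0.17],[0,0,-0.17],[0,0,-0.17],[0,0,-0.17],[0,0,-0.17],[0,0,-0.16],[0,0,0],[0,0,0],[0,0,0],[0,0,0],[0,0,0],[0,0,0],[0,0,0],[0,0,0]],"delta_rot":[[0,0,0],[0,0,0],[0,0,0],[0,0,0],[0,0,0],[0,0,0],[0,0,0],[0,0,0],[0,0,0.2],[0,0,0.2],[0,0,0.2],[0,0,0.2],[0,0,0.2],[0,0,0],[0,0,0],[0,0,0]]}'
python3 - <<'E'
from h import *
go((.552,-.327,.28),77)
E
```

```text
clock: 43.82
ee_pos: [0.4295, 0.1185, 0.033]
tool_rot: [-180.0, -0.1, 17.1]
force: [-0.7, 0.0, 5.6]
finger_gap: 0.0153
finger_force: 59.2
clock: 45.15
ee_pos: [0.4285, 0.118, 0.2718]
tool_rot: [180.0, 0.1, -12.8]
force: [-0.6, 1.1, -2.2]
finger_gap: 0.015
finger_force: 58.6
shift total (units of .2m) now axes [ 1.094  2.034 -0.041] tcp [0.4285 0.118  0.2718] rot [ 1.80e+02  1.00e-01 -1.28e+01] j7 -123.7
world yaw change -0.2 -> tool z turn units 0.007
```

```bash
python3 -m creep '{"jaw":[1,1,1,1,1,1,1,1,1,1,1,1,1,1,1,1,1],"translation":[[0.078,0.145,0],[0.078,0.145,0],[0.078,0.145,0],[0.078,0.145,0],[0.078,0.145,0],[0.078,0.145,0],[0.078,0.145,0],[0.078,0.145,0],[0.078,0.145,0],[0.078,0.145,0],[0.078,0.145,0],[0.078,0.145,0],[0.078,0.145,0],[0.078,0.145,0],[0,0,0],[0,0,0],[0,0,0]],"delta_rot":[[0,0,0],[0,0,0],[0,0,0],[0,0,0],[0,0,0],[0,0,0],[0,0,0],[0,0,0],[0,0,0],[0,0,0],[0,0,0],[0,0,0],[0,0,0],[0,0,0],[0,0,0],[0,0,0],[0,0,0]]}'
python3 - <<'E'
from h import *
f=grab('wrist','w13')
go((.552,-.327,.12),77); p=tool()[0]
h=cv2.cvtColor(f['frame'],cv2.COLOR_RGB2HSV); m=cv2.inRange(h,np.array((0,0,60)),np.array((180,40,190)))
k=np.zeros_like(m);k[60:235,100:420]=m[60:235,100:420]
c=max(cv2.findContours(k,cv2.RETR_EXTERNAL,cv2.CHAIN_APPROX_NONE)[0],key=cv2.contourArea).reshape(-1,2).astype(float)
b=cv2.convexHull(c.astype(np.float32))[:,0]; print(b.min(0),b.max(0)); print(plane(f,[b[b.sum(1).argmin()],b[(b[:,0]-b[:,1]).argmax()]],p[2]-.009).round(4))
s=robot.get_state();print(s['finger_gap'],np.round(s['force'],1))
E
```

```text
clock: 46.57
ee_pos: [0.5511, -0.3255, 0.2716]
tool_rot: [-179.9, 0.1, -12.8]
force: [0.9, 0.4, -2.0]
finger_gap: 0.015
finger_force: 58.9
shift total (units of .2m) now axes [0.006 0.013 0.759] tcp [ 0.5514 -0.3245  0.2718] rot [-1.799e+02  1.000e-01 -1.280e+01] j7 -68.1
world yaw change -0.2 -> tool z turn units 0.008
[118.  85.] [393. 234.]
[[ 0.6524 -0.2731  0.2628]
 [ 0.6203 -0.4154  0.2628]]
0.015078732251989845 [-0.5  0.7 -1.5]
```

```bash
python3 -m creep '{"jaw":[1,1,1,1,1,1,1,1,1,1,1,1,1,1],"translation":[[0.008,0.013,0.1],[0,0,0.13],[0,0,0.13],[0,0,0.13],[0,0,0.13],[0,0,0.12],[0,0,0.03],[0,0,0.03],[0,0,0.03],[0,0,0.02],[0,0,0.01],[0,0,0],[0,0,0],[0,0,0]],"delta_rot":[[0,0,0.008],[0,0,0],[0,0,0],[0,0,0],[0,0,0],[0,0,0],[0,0,0],[0,0,0],[0,0,0],[0,0,0],[0,0,0],[0,0,0],[0,0,0],[0,0,0]]}'
python3 - <<'E'
from h import *
s=robot.get_state();print(np.round(s['force'],1),np.round(s['moment'],2)); go((.553,-.327,.085),77)
E
```

```text
clock: 47.78
ee_pos: [0.5527, -0.3296, 0.1013]
tool_rot: [180.0, -0.1, -13.2]
force: [0.7, -0.3, -1.0]
finger_gap: 0.0152
finger_force: 58.9
[ 0.7 -0.3 -1. ] [ 0.01 -0.02 -0.03]
shift total (units of .2m) now axes [-0.002 -0.013  0.081] tcp [ 0.5527 -0.3296  0.1013] rot [ 1.80e+02 -1.00e-01 -1.32e+01] j7 -64.2
world yaw change 0.2 -> tool z turn units -0.005
```

```bash
python3 -m creep '{"jaw":[1,1,1,1,1,1],"translation":[[0,-0.008,0],[0,0,0.015],[0,0,0.015],[0,0,0],[0,0,0],[0,0,0]],"delta_rot":[[0,0,0],[0,0,0],[0,0,0],[0,0,0],[0,0,0],[0,0,0]]}'
python3 -m creep '{"jaw":[1,1,1,1,1],"translation":[[0,0,0.015],[0,0,0.015],[0,0,0],[0,0,0],[0,0,0]],"delta_rot":[[0,0,0],[0,0,0],[0,0,0],[0,0,0],[0,0,0]]}'
python3 - <<'E'
from h import *
s=robot.get_state();print(np.round(s['force'],1),np.round(s['moment'],2)); go((.553,-.327,.085),77)
E
```

```text
clock: 48.28
ee_pos: [0.5534, -0.3279, 0.0953]
tool_rot: [180.0, -0.1, -13.1]
force: [0.7, 0.4, 2.8]
finger_gap: 0.0148
finger_force: 59.6
clock: 48.7
ee_pos: [0.5531, -0.3276, 0.0879]
tool_rot: [180.0, -0.1, -13.1]
force: [2.2, -0.4, -2.0]
finger_gap: 0.0148
finger_force: 58.9
[ 2.2 -0.4 -2. ] [-0.29 -0.67  0.11]
shift total (units of .2m) now axes [-0.001 -0.003  0.015] tcp [ 0.5531 -0.3276  0.0879] rot [ 1.80e+02 -1.00e-01 -1.31e+01] j7 -64.0
world yaw change 0.1 -> tool z turn units -0.004
```

```bash
python3 -m creep '{"jaw":[1,1,1,1,1,1],"translation":[[0,0,0.01],[0,0,0.01],[0,0,0.005],[0,0,0],[0,0,0],[0,0,0]],"delta_rot":[[0,0,0],[0,0,0],[0,0,0],[0,0,0],[0,0,0],[0,0,0]]}'
python3 - <<'E'
from h import *
s=robot.get_state();print(np.round(s['force'],1),np.round(s['moment'],2)); go((.553,-.327,.085),77)
E
```

```text
clock: 49.2
ee_pos: [0.5523, -0.3275, 0.0852]
tool_rot: [-179.9, 0.0, -13.2]
force: [-2.1, 1.5, 9.1]
finger_gap: 0.015
finger_force: 60.5
[-2.1  1.5  9.1] [0.38 0.29 0.06]
shift total (units of .2m) now axes [ 0.003 -0.003  0.001] tcp [ 0.5523 -0.3275  0.0852] rot [-179.9    0.   -13.2] j7 -63.8
world yaw change 0.2 -> tool z turn units -0.005
```

```bash
python3 -m creep '{"jaw":[1,1,1,1],"translation":[[0,0,0.01],[0,0,0.008],[0,0,0],[0,0,0]],"delta_rot":[[0,0,0],[0,0,0],[0,0,0],[0,0,0]]}'
python3 -m creep '{"jaw":[1,-1,-1,-1,-1,-1,-1,-1,-1,-1,-1,-1,-1],"translation":[[0,0,-0.018],[0,0,0],[0,0,0],[0,0,0],[0,0,0],[0,0,0],[0,0,-0.1],[0,0,-0.15],[0,0,-0.2],[0,0,-0.2],[0,0,-0.2],[0,0,0],[0,0,0]],"delta_rot":[[0,0,0],[0,0,0],[0,0,0],[0,0,0],[0,0,0],[0,0,0],[0,0,0],[0,0,0],[0,0,0],[0,0,0],[0,0,0],[0,0,0],[0,0,0]]}'
python3 - <<'E'
from h import *
f=grab('wrist','w14');a=grab('scene','s14')
x=cv2.resize(a['frame'][165:285,85:285,::-1],(512,307),interpolation=cv2.INTER_CUBIC); y=cv2.resize(a['frame'][120:240,300:480,::-1],(460,307),interpolation=cv2.INTER_CUBIC)
z=np.hstack([x,y]); w=cv2.resize(f['frame'][:,:,::-1],(409,307)); cv2.imwrite('pics/c14.png',cv2.resize(np.hstack([w,z]),(800,178)))
top=np.vstack([cv2.resize(z,(800,253)),np.hstack([cv2.resize(f['frame'][:,:,::-1],(400,300)),cv2.resize(a['frame'][:,:,::-1],(400,300))])]); cv2.imwrite('pics/c14.png',top)
h=cv2.cvtColor(f['frame'],cv2.COLOR_RGB2HSV); m=cv2.inRange(h,np.array((0,0,60)),np.array((180,40,190)))
k=np.zeros_like(m);k[40:270,130:400]=m[40:270,130:400]
c=max(cv2.findContours(k,cv2.RETR_EXTERNAL,cv2.CHAIN_APPROX_NONE)[0],key=cv2.contourArea).reshape(-1,2).astype(float)
print(c.min(0),c.max(0)); 
for zz in(.076,.088): print(zz,planefit(f,c,zz))
E
```

```text
clock: 49.53
ee_pos: [0.5523, -0.3275, 0.0851]
tool_rot: [-179.8, 0.1, -13.2]
force: [-7.8, 7.2, 25.0]
finger_gap: 0.0147
finger_force: 62.8
clock: 50.62
ee_pos: [0.5543, -0.3292, 0.2571]
tool_rot: [179.9, -0.4, -13.2]
force: [0.1, 0.3, -0.8]
finger_gap: 0.0857
finger_force: 0.0
[189.  97.] [319. 237.]
0.076 (550, -327, 179, 150, -13.2)
0.088 (553, -327, 172, 145, -13.2)
```

View pics/c14.png

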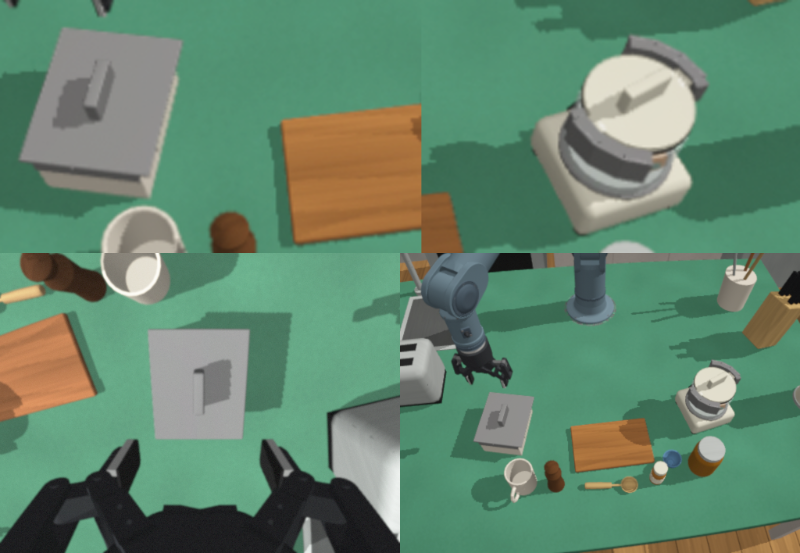

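Both lids are on. The tub lid's size fits a plate top at 76 mm, which is snapped down. I check the processor lid's height with two views before handing in.

Run:
```python
from h import *
w=load('w7');a=load('s14')
def disc(f,seed,z):
    h=cv2.cvtColor(f['frame'],cv2.COLOR_RGB2HSV); m=cv2.inRange(h,np.array((12,8,150)),np.array((45,70,255)))
    v,u=np.nonzero(m); P=plane(f,np.c_[u,v],z)[:,:2]; k=np.linalg.norm(P-[.5548,.3285],axis=1)<.07
    n=np.zeros_like(m); n[v[k],u[k]]=255
    c=max(cv2.findContours(n,cv2.RETR_EXTERNAL,cv2.CHAIN_APPROX_NONE)[0],key=cv2.contourArea)
    P=plane(f,c.reshape(-1,2),z)[:,:2]; x=np.array([.5548,.3285])
    for _ in range(15):
        r=np.linalg.norm(P-x,axis=1);Q=P[(r>.058)&(r<.069)]
        s=np.linalg.lstsq(np.c_[2*Q,np.ones(len(Q))],(Q**2).sum(1),rcond=None)[0];x=s[:2]
    return x.round(4),np.sqrt(s[2]+x@x).round(4),len(Q)
for z in(.160,.164,.169,.174,.18): print(z,disc(w,0,z),disc(a,0,z))
```

```text
0.16 (array([0.5549, 0.3265]), np.float64(0.0657), 328) (array([0.5506, 0.3307]), np.float64(0.0642), 139)
0.164 (array([0.5546, 0.3275]), np.float64(0.065), 336) (array([0.5523, 0.3294]), np.float64(0.0646), 139)
0.169 (array([0.5538, 0.3309]), np.float64(0.0642), 384) (array([0.5556, 0.3267]), np.float64(0.064), 133)
0.174 (array([0.5533, 0.3321]), np.float64(0.0629), 382) (array([0.5586, 0.3248]), np.float64(0.0635), 134)
0.18 (array([0.5531, 0.3329]), np.float64(0.062), 405) (array([0.5609, 0.3235]), np.float64(0.0622), 138)
```

```bash
python3 -c "
from bench import robot
print(robot.job_done())"
```

```text
the job is handed in; nothing more can be done
None
```

I handed the job in at about 51 s: both carrots are in the processor bowl with its lid turned to the stop and measuring at locked height, and the one potato is in the tub with its lid snapped down.

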